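Put the wire bobbins away in their box

TASK

Put the wire away for the night: slide the wire stand's safety catch clear, swing its hold-down guard fully up and back, and move every wire bobbin, those on the spindles and those left on the bench, into the wooden wire box. When they are all in, lower the box's lid gently until it is fully shut; leave the guard up, and the hammer, dish and saw where they are.

Things in the scene. Friction and masses are not known exactly. Their poses are not given: they have to be found in the camera images.
- stand: Wire stand: 190 x 320 x 12 mm wooden base board with three upright steel spindles and a hold-down guard over them, fixed to the bench. Origin on the bench; x points across the stand away from the robot (roughly), y along the row of spindles, z up. Board spans x -95..95, y -125..195 mm. Spindles: 10 mm thick, at x 0, y -60, 0 and 60 mm, standing on the board's top (z 12) up to z 56 mm. A steel post for the catch, 30 x 45 mm, stands at x 0, y 158 mm, top z 68 mm.
- guard (a joint): Guard hinge angle (rad): 0 down over the spindles, grows as the guard's handle swings up and away from the robot, upright at 1.57, stop at 2.4; tipped back to about 2.2 it leaves a hand room above the spindles. Stiff hinge: stays where it is left; about 3 N at the handle moves it. It cannot rise while the catch is over it.
- guard_handle (a point): Middle of the guard's handle, a dark round wooden bar 10 mm thick and 220 mm long along the stand's y, on the side near the robot, 66 mm above the bench when down. 135 mm from the hinge axis; it swings in an arc about it. A hold-down strip 18 mm wide joins the two side arms (at y -106 and 106 mm) 60 mm from the hinge.
- guard_hinge (a point): Middle of the guard's hinge axis, which lies along the stand's y at stand x 60, z 66 mm.
- catch (a joint): Safety catch slide (m): 0 locked (its nose lies over the guard's side arm), grows as it slides along the stand's +y away from the guard, stop at 0.030; the nose is clear beyond 0.015. Friction about 2 N, stays where left.
- catch_knob (a point): Top centre of the catch's upright brass knob, 14 mm thick and 30 mm tall, on a flat brass slide 22 x 72 x 8 mm on the catch post. The knob's top is 109 mm above the bench.
- box: Open wooden wire box fixed to the bench, outer 216 (x) x 236 (y) x 68 mm, walls and floor 8 mm, one compartment. Origin under its centre; x points to the hinged side (away from the middle of the bench, roughly to the robot's right), z up.
- lid (a joint): Lid hinge angle (rad): 0 closed, about 1.57 upright, starts open leaning back at 1.7 to 1.95 (stop 2.0). Stiff hinge: stays at any angle; about 4 N at the free edge moves it.
- lid_edge (a point): Middle of the lid's free edge, at mid thickness, 220 mm from the hinge. The lid is a plain board 220 x 236 x 8 mm (plus a 3 mm brass plate by the edge) and may be pushed on its outer face.
- lid_hinge (a point): Middle of the lid's hinge axis, along the box's y at box x 108, z 68.5 mm; the lid's underside passes through it.
- hammer: Hammer lying on the far side of the bench; origin near the middle of the underside. Bystander.
- dish: White ceramic dish, 90 mm wide, 30 mm high, origin under its centre. Bystander.
- saw: Steel piercing-saw frame, about 100 x 160 mm with a wooden handle, lying flat on the bench nearer the robot. Bystander.
- bobbin1: Wire bobbin, on the stand's spindle at y -60 mm under the guard, or absent: 46 mm across flats (50 over corners), 34 mm high, 16 mm bore, about 150 g, grey octagonal flanges (they do not roll far) wound with copper wire. Origin: centre of one flange face, its underside at the start; z is the bobbin's axis towards the other flange; the octagon's flat sides face its x, y and diagonal axes.
- bobbin2: Wire bobbin, on the stand's spindle at y 0 mm under the guard, or absent: 46 mm across flats (50 over corners), 34 mm high, 16 mm bore, about 150 g, grey octagonal flanges (they do not roll far) wound with copper wire. Origin: centre of one flange face, its underside at the start; z is the bobbin's axis towards the other flange; the octagon's flat sides face its x, y and diagonal axes.
- bobbin3: Wire bobbin, on the stand's spindle at y 60 mm under the guard, or absent: 46 mm across flats (50 over corners), 34 mm high, 16 mm bore, about 150 g, grey octagonal flanges (they do not roll far) wound with copper wire. Origin: centre of one flange face, its underside at the start; z is the bobbin's axis towards the other flange; the octagon's flat sides face its x, y and diagonal axes.
- bobbin4: Wire bobbin standing loose on the bench between the stand and the box, or absent: 46 mm across flats (50 over corners), 34 mm high, 16 mm bore, about 150 g, grey octagonal flanges (they do not roll far) wound with copper wire. Origin: centre of one flange face, its underside at the start; z is the bobbin's axis towards the other flange; the octagon's flat sides face its x, y and diagonal axes.
- bobbin5: Wire bobbin standing loose on the bench between the stand and the box, or absent: 46 mm across flats (50 over corners), 34 mm high, 16 mm bore, about 150 g, grey octagonal flanges (they do not roll far) wound with copper wire. Origin: centre of one flange face, its underside at the start; z is the bobbin's axis towards the other flange; the octagon's flat sides face its x, y and diagonal axes.
Things that resemble listed ones, but are neither listed nor needed, are in the scene too. Leave any purple or red look-alike of the bobbin2 alone.

How it is judged:
By the outcome, as a careful person would: the job done as asked, in the order asked, and still so for the second after the job is handed in, with the robot touching nothing.
Of bobbin1, bobbin2, bobbin3, bobbin4, bobbin5 only 3 to 4 are there at a start; the rules pass over those that are not, and their reading is None.
At some moment in a run one of bobbin4, bobbin5 may be knocked a few centimetres aside while the robot is not near it.
Once in a run the grip may slacken for a moment while it holds something.
It also fails if it takes over 208 s, if anything falls off the work surface, if the arm or the gripper's body presses on something with over 40 N, if the wrist force passes 120 N, or if a joint passes its speed limit or range.

ROBOT

A 6-joint arm with a two-finger parallel gripper is mounted at the origin on the work surface. World frame = base frame: x ahead of the robot, y to its left, z up, the work surface at z = 0. Lengths are in m, angles in rad, forces in N, time in s.
With the tool pointing down it reaches from about 0.25 to 0.725 m from the base axis. Payload 4 kg.
Tool frame: the origin (TCP) lies on the centre line of the jaws, within the pads' length; the fingertips stand 11 mm ahead of it and the grasp point (between the pads) lies 8 mm behind it (bot.nose_length is the distance from the TCP to the fingertips, in m); z points along the fingers, y is the direction in which the jaws open and shut (so a half turn about z gives the same grasp; the last joint's range is limited). The gripper opens to 85 mm and grips with 20 to 120 N. Pads are 22 mm wide; open, the fingers measure 114 mm over their backs; the gripper's body (76 mm by 85 mm) begins 54 mm behind the grasp point. The pads swing forward as they close: fully open they stand 13 mm farther back than shut.
Start: joints at [1.149, 0.241, 0.005, 1.335, 0, 1.571], TCP at [0.205, 0.456, 0.242] pointing down, gripper open.
Joint ranges: [-2.72, 2.72], [-1.05, 1.87], [-1.09, 1.28], [-1.99, 2.15], [-1.42, 1.44], [-3.14, 3.14]. Speed limits (rad/s): [2.79, 2.79, 3.14, 3.14, 3.14, 3.14].

INTERFACE

Orientations are given as a unit quaternion [x, y, z, w].
In Python, from workcell import bot gives the robot as it stands.
- The arm moves only by the tool play_rows, never from a script. Its argument "plan" is one flat list of numbers, 6 for each row, row after row: the shift along the tool's x, y, z in mm, then the turn, a rotation vector about the tool's x, y, z in rad. A call has 1 to 20 rows; each row shifts and turns the commanded pose from where the row before left it, along the tool's axes as they then stand; what a row does not reach is not made up. A row lasts 1/8 s, in which the tool goes at most 62.5 mm and 10.7 degrees, less where a joint would pass 70% of its speed; a pose out of reach is approached as far as the arm can. A call with a gripper value outside its range is refused whole. "hand" is the opening in per cent of the stroke, from 0 (shut) to 100 (fully open), set as the call begins (left out, the last holds). The fingers move at their own pace and stop on an object; the grip force is fixed at half the most. Time passes only in rows, so rows that do not move let the fingers close. It gives the time, the measured TCP pose, the force and the opening at its end, in the units of the state.
- bot.get_obs(): the state, without advancing time (a new reading comes with each control period).
- bot.camera(name): name is "scene" or "top" or "wrist"; returns a dict with "frame" (400x640x3 uint8, blue, green, red), "range_z" (400x640 float32, m along the optical axis (not along the pixel's ray), 0 where there is no reading), "K" (3x3 intrinsics, pixels), "cam_to_world" (4x4, takes a point from camera to world coordinates). Camera axes: x right, y down, z forward; pixel columns grow to the right and rows downward; lengths in m; the calibration is good to about 2 mm. A picture is of the moment at which its call begins.
- bot.job_done(): hands the job in, once; it reports no verdict.
Trained networks look in the newest picture that a camera, given by its name, has taken for a name from the list of things; names that differ only in an ending like _2 or _b are one class to them, and where a whole thing is asked for, a point or a joint stands for the part that bears it (a point fixed in the world has none). Each returns a list of dicts, best first, with "p" (0 to 1); they miss things now and then, are a little off and sometimes report something else, mostly with a low value. They report only what shows in the picture. A call takes as long as a camera call. They do not tell look-alikes from the thing itself.
- bot.outline_of(query, camera): "mask" (400x640 bool, what is visible of it) and "point" ([row, column] in pixels, amid what is visible of it).
The state is a dict: "clock": time; "joint_pos": joint angles; "joint_vel": joint speeds; "tau": joint torques, N m; "eef_pos": TCP position; "tool_rot": TCP orientation; "ft_force": force on the tool from outside, world axes, zero at the start; "ft_torque": the same for the moment, N m; "grip_width": finger opening in m.
Only numpy, scipy, OpenCV 4.12 (cv2) and the standard library are available. Lean on these libraries where they do the work, as an engineer would, in place of code of your own. Each camera call takes 0.05 s, during which the arm holds its last target.

## Working session

There is one attempt and no reset: what is moved stays moved. The work goes in short steps, Python scripts to look and compute and a tool call to move; the robot and the scene stay as the last step left them, time stands still between calls to the robot, and variables do not carry over. Pictures are saved under pics/ and viewed, and the job is handed in when it is done.

Besides the shell and the picture viewer there is one more tool, called after "Request:" in YAML: its name, and indented under it one key for each argument. play_rows: Moves the arm, as the interface text tells. Its arguments: {"type":"object","properties":{"plan":{"type":"array","items":{"type":"number"}},"hand":{"type":"number"}},"required":["plan"]}

```bash
ls; mkdir -p pics; cat > h.py <<'E'
import numpy as np, cv2
from workcell import bot
from scipy.spatial.transform import Rotation as R
def cam(n,save=None):
    c=bot.camera(n)
    if save: cv2.imwrite('pics/'+save+'.png',c['frame'])
    return c
def pts(c):
    z=c['range_z'];K=c['K'];v,u=np.mgrid[0:400,0:640]
    P=np.stack([(u-K[0,2])/K[0,0]*z,(v-K[1,2])/K[1,1]*z,z],-1)
    T=c['cam_to_world'];return P@T[:3,:3].T+T[:3,3]
def proj(c,p):
    T=np.linalg.inv(c['cam_to_world']);q=T[:3,:3]@np.array(p)+T[:3,3];q=c['K']@q;return q[:2]/q[2]
def st():
    o=bot.get_obs();print({k:np.round(o[k],4).tolist() for k in ('clock','joint_pos','eef_pos','tool_rot','ft_force','grip_width')});return o
E
python3 - <<'E'
from h import *
st()
a=cam('scene','s0');b=cam('top','t0');cam('wrist','w0')
for c in(a,b): print(np.round(c['cam_to_world'],3).tolist(),c['K'][0,0])
for cn,c in(('scene',a),('top',b)):
    P=pts(c)
    for q in ['bobbin1','stand','guard','guard_handle','catch','catch_knob','box','lid','lid_edge','dish','saw','hammer']:
        for r in bot.outline_of(q,cn)[:9]:
            m=r['mask']; pp=P[m&(c['range_z']>0)]
            print(cn,q,round(r['p'],2),np.round(r['point']).tolist(),m.sum(),np.round(np.median(pp,0),3) if len(pp) else None)
E
```

```text
pics
{'clock': 0.0, 'joint_pos': [1.149, 0.2415, 0.0037, 1.3352, -0.0, 1.5708], 'eef_pos': [0.2045, 0.4556, 0.2414], 'tool_rot': [0.2094, 0.9778, -0.0011, -0.0002], 'ft_force': [-0.3274, -0.1713, 0.5251], 'grip_width': 0.0852}
[[-0.55, 0.544, -0.633, 1.157], [0.835, 0.378, -0.401, 0.386], [0.021, -0.749, -0.662, 0.749], [0.0, 0.0, 0.0, 1.0]] 384.45675281767467
[[0.025, -0.993, 0.119, 0.431], [-1.0, -0.023, 0.016, -0.007], [-0.013, -0.119, -0.993, 0.919], [0.0, 0.0, 0.0, 1.0]] 369.7881887928342
scene bobbin1 0.85 [224.0, 324.0] 357 [0.526 0.032 0.028]
scene bobbin1 0.79 [211.0, 296.0] 278 [ 0.535 -0.055  0.032]
scene bobbin1 0.71 [276.0, 341.0] 425 [0.651 0.159 0.033]
scene bobbin1 0.68 [239.0, 279.0] 362 [ 0.643 -0.017  0.033]
scene bobbin1 0.67 [248.0, 421.0] 251 [0.477 0.283 0.045]
scene bobbin1 0.54 [239.0, 398.0] 217 [0.483 0.226 0.046]
scene stand 0.83 [254.0, 416.0] 7941 [0.492 0.272 0.013]
scene guard 0.71 [232.0, 402.0] 1577 [0.473 0.222 0.069]
scene guard 0.35 [310.0, 288.0] 1808 [0.78  0.112 0.024]
scene guard_handle 0.76 [228.0, 403.0] 1264 [0.473 0.225 0.069]
scene catch 
[... 1102 characters left out ...]
222.0] 205 [0.464 0.22  0.046]
top guard 0.73 [226.0, 223.0] 191 [0.462 0.22  0.046]
top guard 0.59 [221.0, 216.0] 2040 [0.471 0.231 0.07 ]
top guard_handle 0.85 [223.0, 217.0] 2028 [0.47 0.23 0.07]
top catch 0.6 [223.0, 156.0] 354 [0.455 0.364 0.08 ]
top catch_knob 0.83 [226.0, 154.0] 274 [0.455 0.366 0.08 ]
top box 0.66 [215.0, 472.0] 19412 [ 0.496 -0.353  0.068]
top lid 0.6 [217.0, 513.0] 9048 [ 0.488 -0.377  0.208]
top dish 0.73 [118.0, 404.0] 990 [ 0.743 -0.212  0.016]
top dish 0.42 [104.0, 284.0] 1366 [0.77  0.09  0.024]
top saw 0.93 [321.0, 408.0] 1303 [ 0.25  -0.23   0.006]
top hammer 0.85 [104.0, 286.0] 1319 [0.77  0.088 0.024]
top hammer 0.65 [221.0, 218.0] 2051 [0.471 0.224 0.07 ]
```

View pics/s0.png

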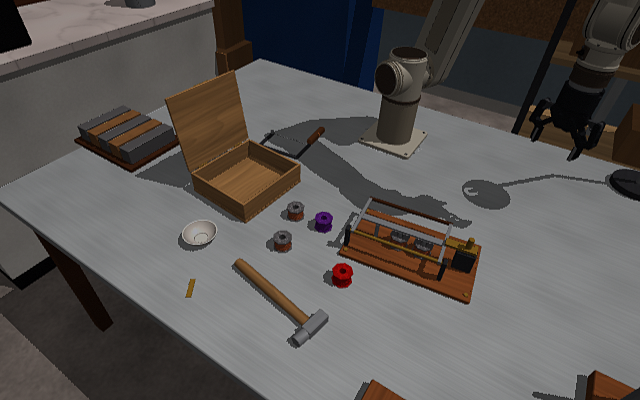

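View pics/t0.png

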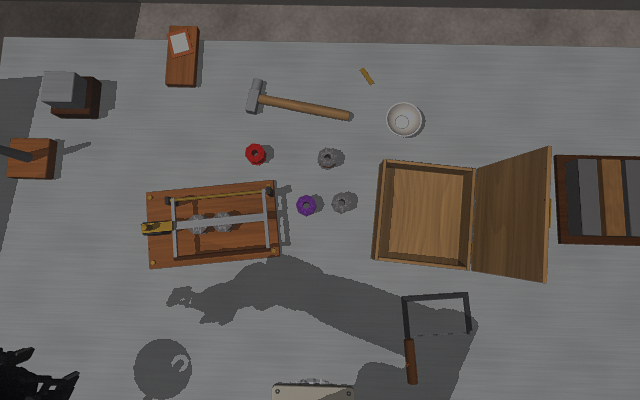

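View pics/w0.png

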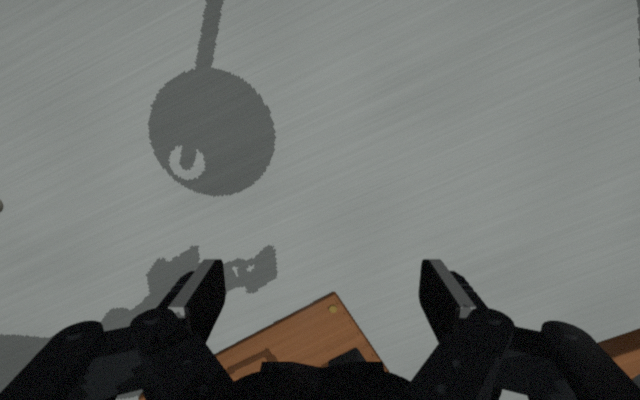

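```bash
cat > m.py <<'E'
from h import *
c=cam('top');P=pts(c)
def rect(m):
    xy=(P[m][:,:2]*1000).astype(np.float32)
    r=cv2.minAreaRect(xy);return r, cv2.boxPoints(r)
m=(abs(P[...,2]-.012)<.006)&(P[...,1]>.09)&(P[...,1]<.45)&(P[...,0]>.33)&(P[...,0]<.6)
m=cv2.morphologyEx(m.astype(np.uint8),cv2.MORPH_OPEN,np.ones((3,3)))>0
n,l,s,_=cv2.connectedComponentsWithStats(m.astype(np.uint8));k=1+np.argmax(s[1:,4])
print('board',rect(m))
# knob
m=(P[...,2]>.09)&(P[...,1]>.3)&(P[...,1]<.45)&(P[...,0]>.35)&(P[...,0]<.55)
print('knob',m.sum(),P[m].mean(0),P[m].max(0))
m=(abs(P[...,2]-.080)<.006)&(P[...,1]>.3)&(P[...,1]<.45)&(P[...,0]>.35)&(P[...,0]<.55)
print('slide',rect(m))
for z0,z1 in((.055,.08),):
    m=(P[...,2]>z0)&(P[...,2]<z1)&(P[...,1]>.09)&(P[...,1]<.34)&(P[...,0]>.35)&(P[...,0]<.6)
    print('guard',rect(m))
m=(abs(P[...,2]-.068)<.006)&(P[...,1]<-.05)&(P[...,1]>-.45)&(P[...,0]>.3)&(P[...,0]<.7)
print('box rim',rect(m))
m=(abs(P[...,2]-.034)<.012)&(P[...,1]>-.1)&(P[...,1]<.2)&(P[...,0]>.48)&(P[...,0]<.7)
n,l,s,cc=cv2.connectedComponentsWithStats(m.astype(np.uint8))
for i in range(1,n):
    if s[i,4]>100: print('bob',s[i,4],rect(l==i)[0],P[l==i].mean(0))
E
python3 m.py
python3 - <<'E'
from h import *
im=cv2.imread('pics/t0.png');cv2.imwrite('pics/t0a.png',cv2.resize(im[170:280,140:360],None,fx=3.6,fy=3.6,interpolation=cv2.INTER_CUBIC))
im=cv2.imread('pics/s0.png');cv2.imwrite('pics/s0a.png',cv2.resize(im[180:310,260:490],None,fx=3.4,fy=3.4,interpolation=cv2.INTER_CUBIC))
E
```

```text
board (((468.32354736328125, 259.8184814453125), (189.99252319335938, 321.1565856933594), 7.102968692779541), array([[354.20038 , 407.41788 ],
       [393.9123  ,  88.725975],
       [582.4467  , 112.219086],
       [542.7348  , 430.91098 ]], dtype=float32))
knob 54 [0.45330649 0.37757581 0.10484154] [0.4603256  0.38550981 0.112519  ]
slide (((449.39971923828125, 359.4877014160156), (144.84954833984375, 80.49284362792969), 9.875347137451172), array([[371.14557, 386.71658],
       [384.9505 , 307.41635],
       [527.6539 , 332.25882],
       [513.84894, 411.55905]], dtype=float32))
guard (((466.7631530761719, 219.86563110351562), (146.92930603027344, 238.95596313476562), 7.11407995223999), array([[379.0673 , 329.32556],
       [408.66086,  92.2092 ],
       [554.459  , 110.4057 ],
       [524.8655 , 347.52206]], dtype=float32))
box rim (((501.951416015625, -250.7161407470703), (219.16094970703125, 236.0312042236328), 85.1573486328125), array([[ 375.10635, -349.94263],
       [ 610.295  , -369.8683 ],
       [ 628.7965 , -151.48965],
       [ 393.60785, -131.564  ]], dtype=float32))
bob 265 ((643.4893798828125, 157.2086181640625), (45.21092224121094, 45.67685317993164), 84.15377044677734) [0.6431058  0.1572317  0.03425988]
bob 262 ((636.3866577148438, -20.833555221557617), (45.54777145385742, 43.96355056762695), 1.413815975189209) [ 0.63634962 -0.02090341  0.03419715]
bob 272 ((526.6323852539062, -57.419647216796875), (45.67454528808594, 45.330257415771484), 71.10736846923828) [ 0.52655827 -0.05753636  0.0342749 ]
bob 271 ((518.0557250976562, 28.26865005493164), (45.5836296081543, 45.35169982910156), 65.34736633300781) [0.51818479 0.02821869 0.03441971]
```

View pics/t0a.png

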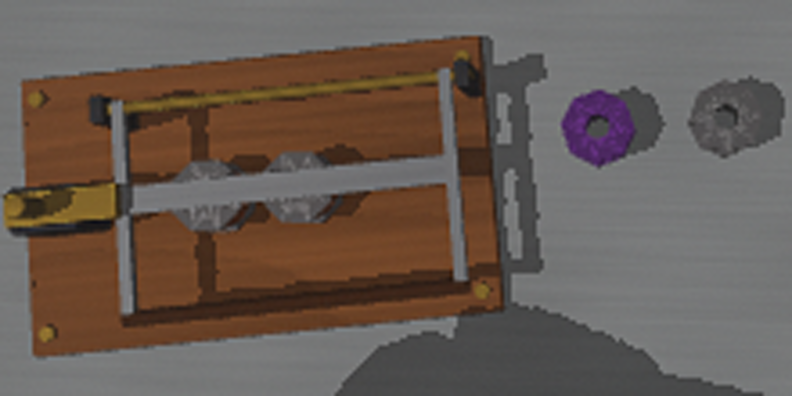

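View pics/s0a.png

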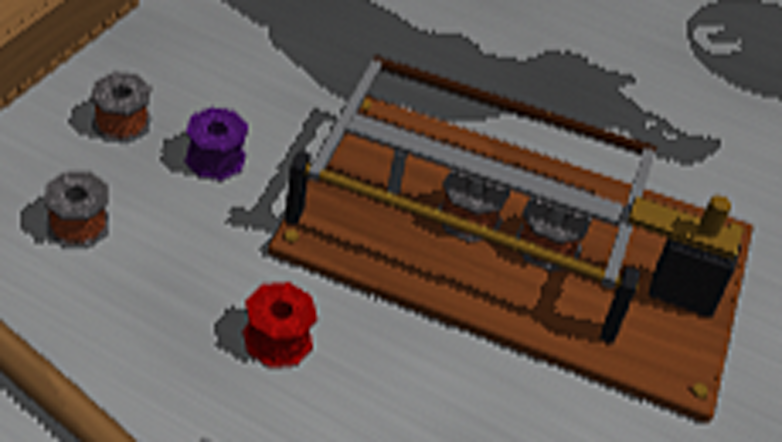

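```bash
cat > plan.py <<'E'
from h import *
# stand frame
SO=np.array([.4726,.2251,0]);SX=np.array([.9923,.1237,0]);SY=np.array([-.1237,.9923,0]);YS=np.arctan2(.9923,-.1237)
BO=np.array([.502,-.2507,0]);BX=np.array([-.0845,-.9964,0]);BY=np.array([.9964,-.0845,0])
def S(x,y,z): return SO+SX*x+SY*y+np.array([0,0,z])
def B(x,y,z): return BO+BX*x+BY*y+np.array([0,0,z])
def plan(wps,show=True,q=.5):
    """wps: list of (pos or None, yaw or None, nrows). straight from measured pose."""
    o=bot.get_obs();p=np.array(o['eef_pos'],float);Rm=R.from_quat(o['tool_rot'])
    rows=[]
    for pos,yaw,n in wps:
        p0=p.copy();X=Rm.as_matrix()[:,0];y0=np.arctan2(X[1],X[0])
        pos=p0 if pos is None else np.array(pos,float)
        yaw=y0 if yaw is None else yaw
        d=(yaw-y0+np.pi)%(2*np.pi)-np.pi
        for i in range(1,n+1):
            t=p0+(pos-p0)*i/n
            s=Rm.inv().apply(t-p)*1000;s=np.round(s/q)*q
            yy=y0+d*i/n
            X=np.array([np.cos(yy),np.sin(yy),0]);Z=np.array([0,0,-1.]);T=R.from_matrix(np.stack([X,np.cross(Z,X),Z],1))
            r=np.round((Rm.inv()*T).as_rotvec(),2)
            p=p+Rm.apply(s/1000);Rm=Rm*R.from_rotvec(r)
            rows.append(list(s)+list(r))
            if abs(s).max()>60 or abs(r).max()>.18: print('FAST',i,s,r)
    if len(rows)>20: print('TOO MANY',len(rows))
    print('[',', '.join(','.join('%g'%(v+0.) for v in r) for r in rows),']');print('end',p.round(4))
E
python3 - <<'E'
from plan import *
k=S(0,.154,0)
plan([(k+[0,0,.2],YS,12),(k+[0,0,.098],YS,6)])
E
```

```text
[ -21.5,2.5,3.5,0,0,0.09, -21.5,4.5,3.5,0,0,0.08, -20.5,6,3.5,0,0,0.09, -20.5,8,3.5,0,0,0.08, -19.5,10,3.5,0,0,0.09, -18.5,11,3.5,0,0,0.08, -17.5,13,3.5,0,0,0.09, -16.5,14,3.5,0,0,0.08, -15,15.5,3.5,0,0,0.09, -14,17,3.5,0,0,0.08, -12,18,4,0,0,0.09, -11,19,3.5,0,0,0.08, 0,0,17,0,0,0, 0,0,17,0,0,0, 0,0,17,0,0,0, 0,0,17,0,0,0, 0,0,17,0,0,0, 0,0,17,0,0,0 ]
end [0.4537 0.3778 0.0978]
```

Request:
play_rows:
  plan: [-21.5,2.5,3.5,0,0,0.09,-21.5,4.5,3.5,0,0,0.08,-20.5,6,3.5,0,0,0.09,-20.5,8,3.5,0,0,0.08,-19.5,10,3.5,0,0,0.09,-18.5,11,3.5,0,0,0.08,-17.5,13,3.5,0,0,0.09,-16.5,14,3.5,0,0,0.08,-15,15.5,3.5,0,0,0.09,-14,17,3.5,0,0,0.08,-12,18,4,0,0,0.09,-11,19,3.5,0,0,0.08,0,0,0,0,0,0,0,0,0,0,0,0]
  hand: 55

```text
clock: 3.15
eef_pos: [0.4532, 0.3779, 0.1997]
tool_rot: [0.66, 0.752, -0.0, -0.0]
ft_force: [0.4, 0.5, 0.1]
grip_width: 0.047
```

```bash
python3 - <<'E'
from plan import *
st()
c=cam('wrist','w1')
k=S(0,.154,0)
print(proj(c,k+[0,0,.109]), [proj(c,S(-.075,y,.066)) for y in (0,.1)])
plan([(k+[0,0,.098],YS,6)])
E
```

```text
{'clock': 3.15, 'joint_pos': [0.6948, 0.4401, 0.1788, 1.3101, 0.0004, 2.1357], 'eef_pos': [0.4532, 0.3779, 0.1997], 'tool_rot': [0.6597, 0.7515, -0.0002, -0.0002], 'ft_force': [0.3781, 0.5313, 0.096], 'grip_width': 0.047}
[323.14004144 210.61389464] [array([244.1995374 , 347.43065468]), array([236.96658951, 252.92513229])]
[ 0,0,17,0,0,0, 0,0,17,0,0,0, 0,0.5,17,0,0,0, 0,0,17,0,0,0, 0,0,17,0,0,0.01, 0,0,17,0,0,0 ]
end [0.4535 0.3781 0.0979]
```

View pics/w1.png

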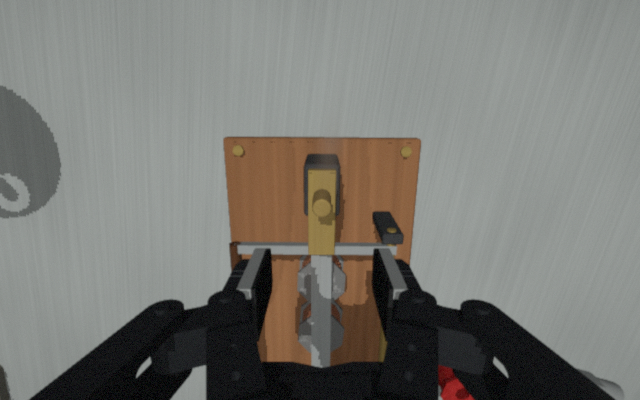

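Wrist view: the knob is at (321,207), within about 3 px of the prediction (323,211), so the stand pose holds. Descending to grip the knob.

Request:
play_rows:
  plan: [0,0,17,0,0,0,0,0,17,0,0,0,0,0,17,0,0,0,0,0,17,0,0,0,0,0,17,0,0,0,0,0,17,0,0,0,0,0,0,0,0,0]

```text
clock: 4.08
eef_pos: [0.4521, 0.3776, 0.0967]
tool_rot: [0.659, 0.752, -0.002, -0.0]
ft_force: [-0.5, -1.7, 0.1]
grip_width: 0.0469
```

Request:
play_rows:
  plan: [0,0,0,0,0,0,0,0,0,0,0,0,0,0,0,0,0,0,0,0,0,0,0,0,0,0,0,0,0,0,0,0,0,0,0,0]
  hand: 0

```text
clock: 4.82
eef_pos: [0.453, 0.3784, 0.0992]
tool_rot: [0.66, 0.751, 0.0, -0.001]
ft_force: [-3.8, -0.3, 6.3]
grip_width: 0.0113
```

Request:
play_rows:
  plan: [5,0,0,0,0,0,5,0,0,0,0,0,5,0,0,0,0,0,5,0,0,0,0,0,4,0,0,0,0,0,4,0,0,0,0,0,0,0,0,0,0,0,0,0,0,0,0,0]

```text
clock: 5.82
eef_pos: [0.4497, 0.4047, 0.0992]
tool_rot: [0.66, 0.751, -0.001, 0.0]
ft_force: [-2.7, -4.1, 6.1]
grip_width: 0.0118
```

Request:
play_rows:
  plan: [0,0,0,0,0,0,0,0,0,0,0,0,0,0,0,0,0,0,0,0,-15,0,0,0,0,0,-25,0,0,0,0,0,-25,0,0,0,0,0,-25,0,0,0,0,0,0,0,0,0]
  hand: 50

```text
clock: 6.82
eef_pos: [0.4515, 0.4069, 0.1912]
tool_rot: [0.66, 0.751, 0.003, 0.0]
ft_force: [0.7, 0.6, 0.0]
grip_width: 0.0425
```

```bash
python3 - <<'E'
from plan import *
st()
c=cam('wrist','w2'); c=cam('scene','s2');c2=cam('top');P=pts(c2)
m=(P[...,2]>.09)&(P[...,2]<.115)&(P[...,1]>.3)&(P[...,1]<.45)&(P[...,0]>.35)&(P[...,0]<.55)
print(m.sum(),np.median(P[m],0))
plan([(S(-.075,0,.15),YS,9),(S(-.075,0,.066+.006),YS,6)])
cv2.imwrite('pics/s2a.png',cv2.resize(c['frame'][180:310,330:490],None,fx=4,fy=4))
E
```

```text
{'clock': 6.825, 'joint_pos': [0.7335, 0.4743, 0.2103, 1.3002, -0.0, 2.1753], 'eef_pos': [0.4515, 0.4069, 0.1912], 'tool_rot': [0.66, 0.7512, 0.0033, 0.0004], 'ft_force': [0.6602, 0.6484, 0.0304], 'grip_width': 0.0425}
53 [0.45021833 0.40274689 0.10764678]
[ -20,-8.5,4,0,0,0, -20.5,-8.5,4.5,0,0,0, -20,-8,4,0,0,0, -20,-8.5,4,0,0,0, -20,-8.5,4,0,0,0, -20.5,-8.5,4.5,0,0,0, -20,-8,4,0,0,0, -20,-8.5,4,0,0,0, -20,-8.5,4,0,0,0, 0,0,13,0,0,0, 0,0,13,0,0,0, 0,0,13,0,0,0, 0,0,13,0,0,0, 0,0,13,0,0,0, 0,0,13,0,0,0 ]
end [0.398  0.216  0.0722]
```

View pics/s2a.png

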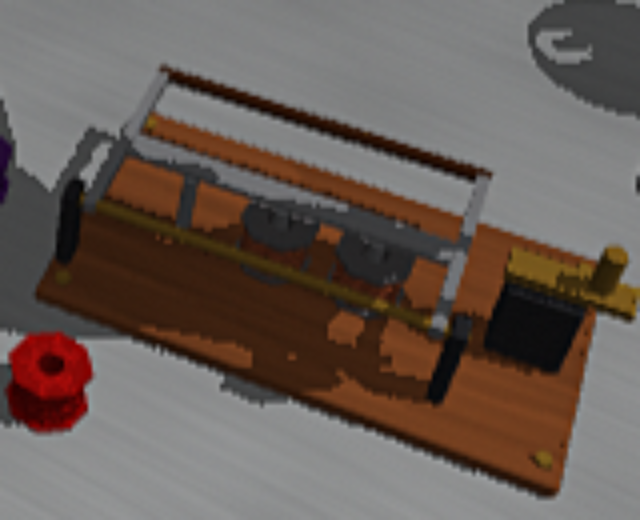

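The catch has slid back about 25 mm and its nose is clear of the arm. Going to the handle.

Request:
play_rows:
  plan: [-20,-8.5,4,0,0,0,-20.5,-8.5,4.5,0,0,0,-20,-8,4,0,0,0,-20,-8.5,4,0,0,0,-20,-8.5,4,0,0,0,-20.5,-8.5,4.5,0,0,0,-20,-8,4,0,0,0,-20,-8.5,4,0,0,0,-20,-8.5,4,0,0,0,0,0,0,0,0,0]

```text
clock: 8.22
eef_pos: [0.3969, 0.2148, 0.1494]
tool_rot: [0.661, 0.751, -0.002, -0.001]
ft_force: [0.4, 0.7, -0.0]
grip_width: 0.0426
```

```bash
python3 - <<'E'
from plan import *
st()
c=cam('wrist','w3')
print([proj(c,S(-.075,y,.066)) for y in (0,.1)])
plan([(S(-.075,0,.062),YS,6)])
E
```

```text
{'clock': 8.225, 'joint_pos': [0.496, 0.2143, -0.2822, 1.0781, 0.0, 1.9395], 'eef_pos': [0.3969, 0.2148, 0.1494], 'tool_rot': [0.6607, 0.7507, -0.0018, -0.0007], 'ft_force': [0.3618, 0.6532, -0.0022], 'grip_width': 0.0426}
[array([325.06930185, 212.65258784]), array([325.9323328 ,  53.64448071])]
[ 0,0,14.5,0,0,0, 0,0,15,0,0,0, 0,0.5,14.5,0,0,0, 0,0,14.5,0,0,0, 0,0,15,0,0,0, 0,0,14.5,0,0,0 ]
end [0.3981 0.2158 0.0619]
```

View pics/w3.png

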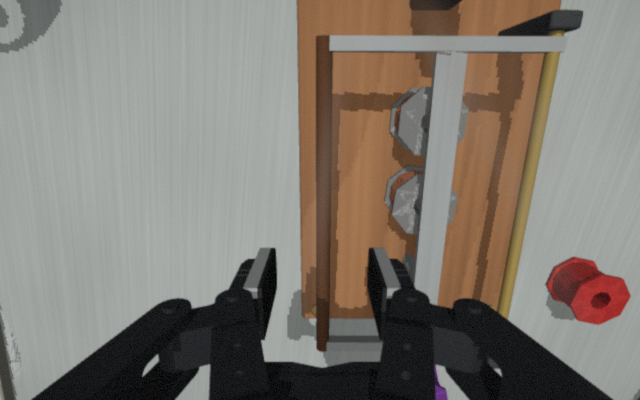

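Request:
play_rows:
  plan: [0,0,14.5,0,0,0,0,0,15,0,0,0,0,0.5,14.5,0,0,0,0,0,14.5,0,0,0,0,0,15,0,0,0,0,0,14.5,0,0,0,0,0,0,0,0,0]

```text
clock: 9.15
eef_pos: [0.3979, 0.2162, 0.0611]
tool_rot: [0.66, 0.751, -0.002, -0.001]
ft_force: [0.5, -0.3, 0.2]
grip_width: 0.0427
```

Request:
play_rows:
  plan: [0,0,0,0,0,0,0,0,0,0,0,0,0,0,0,0,0,0,0,0,0,0,0,0,0,0,0,0,0,0,0,0,0,0,0,0]
  hand: 0

```text
clock: 9.9
eef_pos: [0.3973, 0.2165, 0.0632]
tool_rot: [0.66, 0.751, -0.001, -0.001]
ft_force: [-4.7, 0.5, 3.8]
grip_width: 0.008
```

```bash
python3 - <<'E'
from plan import *
o=st()
th0=0;p0=np.array(o['eef_pos']);off=p0-S(-.075,0,.066);print(off)
def H(th): return S(.06-.135*np.cos(th),0,.066+.135*np.sin(th))+off
# two calls
ths=np.linspace(0,2.33,33)[1:]
plan([(H(t),YS,1) for t in ths[:16]])
E
```

```text
{'clock': 9.9, 'joint_pos': [0.4977, 0.3175, -0.4031, 0.8525, 0.002, 1.9391], 'eef_pos': [0.3973, 0.2165, 0.0632], 'tool_rot': [0.6599, 0.7513, -0.0007, -0.0014], 'ft_force': [-4.6768, 0.5171, 3.8335], 'grip_width': 0.008}
[-0.0008443   0.00071457 -0.00280428]
[ 0,0.5,-10,0,0,0.01, 0,1,-9.5,0,0,0, 0,1.5,-10,0,0,0, 0,2.5,-9.5,0,0,0, 0,3,-9,0,0,0, 0,4,-9,0,0,0, 0,4.5,-9,0,0,0, 0,5,-8.5,0,0,0, 0,5.5,-8,0,0,0, 0,6.5,-7.5,0,0,0, 0.5,7,-7,0,0,0, 0,7,-6.5,0,0,0, 0,8,-6,0,0,0, 0,8,-5.5,0,0,0, 0,8.5,-5,0,0,0, 0,9,-4.5,0,0,0 ]
end [0.4786 0.2267 0.1875]
```

Request:
play_rows:
  plan: [0,0.5,-10,0,0,0,0,1,-9.5,0,0,0,0,1.5,-10,0,0,0,0,2.5,-9.5,0,0,0,0,3,-9,0,0,0,0,4,-9,0,0,0,0,4.5,-9,0,0,0,0,5,-8.5,0,0,0,0,5.5,-8,0,0,0,0,6.5,-7.5,0,0,0,0.5,7,-7,0,0,0,0,7,-6.5,0,0,0,0,8,-6,0,0,0,0,8,-5.5,0,0,0,0,8.5,-5,0,0,0,0,9,-4.5,0,0,0]

```text
clock: 11.9
eef_pos: [0.4777, 0.2266, 0.1907]
tool_rot: [0.66, 0.751, -0.001, -0.0]
ft_force: [-10.9, -2.3, 13.9]
grip_width: 0.0078
```

```bash
python3 - <<'E'
from plan import *
o=st()
off=np.array([-0.0008,.0007,-.0028])
def H(th): return S(.06-.135*np.cos(th),0,.066+.135*np.sin(th))+off
ths=np.linspace(0,2.33,33)[1:]
plan([(H(t),YS,1) for t in ths[16:]])
cam('scene','s4')
E
```

```text
{'clock': 11.9, 'joint_pos': [0.4429, 0.326, -0.0151, 1.2318, -0.0, 1.8844], 'eef_pos': [0.4777, 0.2266, 0.1907], 'tool_rot': [0.66, 0.7513, -0.0009, -0.0004], 'ft_force': [-10.8699, -2.2948, 13.9253], 'grip_width': 0.0078}
[ 0,10,0,0,0,0.01, 0,9.5,-3,0,0,0, 0,9.5,-2,0,0,0, 0,9.5,-1.5,0,0,0, 0,10,-1,0,0,0, 0,10,0,0,0,0, 0,9.5,0.5,0,0,0, 0,10,1.5,0,0,0, 0.5,9.5,2,0,0,0, 0,9.5,3,0,0,0, 0,9,3,0,0,0, 0,9,4.5,0,0,0, 0,8.5,4.5,0,0,0, 0,8.5,5.5,0,0,0, 0,7.5,6,0,0,0, 0,7.5,6.5,0,0,0 ]
end [0.6235 0.2446 0.1609]
```

View pics/s4.png

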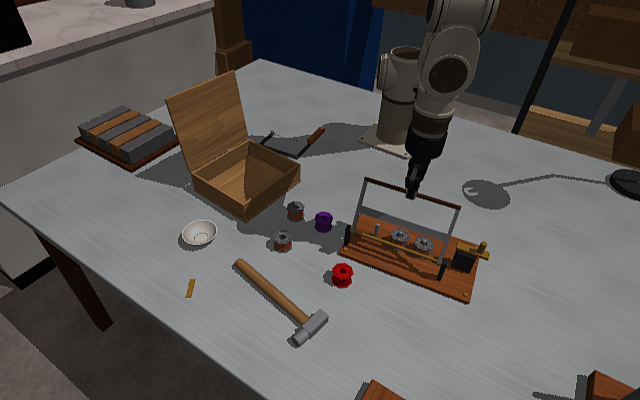

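The guard is rising in the grip, near upright. Continuing the arc.

Request:
play_rows:
  plan: [0,10,-1,0,0,0,0,9.5,-2,0,0,0,0,9.5,-2,0,0,0,0,9.5,-1.5,0,0,0,0,10,-1,0,0,0,0,10,0,0,0,0,0,9.5,0.5,0,0,0,0,10,1.5,0,0,0,0.5,9.5,2,0,0,0,0,9.5,3,0,0,0,0,9,3,0,0,0,0,9,4.5,0,0,0,0,8.5,4.5,0,0,0,0,8.5,5.5,0,0,0,0,7.5,6,0,0,0,0,7.5,6.5,0,0,0,0,0,0,0,0,0]

```text
clock: 14.08
eef_pos: [0.6269, 0.2452, 0.1576]
tool_rot: [0.661, 0.751, -0.0, 0.002]
ft_force: [1.7, -5.8, -0.9]
grip_width: 0.0072
```

```bash
python3 - <<'E'
from plan import *
o=st()
cam('scene','s5')
r=np.array(o['eef_pos'])-SO;print(r@SX,r@SY,r[2])
E
```

```text
{'clock': 14.075, 'joint_pos': [0.3742, 0.6317, 0.3863, 1.3247, -0.0034, 1.8176], 'eef_pos': [0.6269, 0.2452, 0.1576], 'tool_rot': [0.6606, 0.7507, -0.0005, 0.0016], 'ft_force': [1.6582, -5.7735, -0.9017], 'grip_width': 0.0072}
0.15563370843662788 0.0008229935913368278 0.1575627907887841
```

View pics/s5.png

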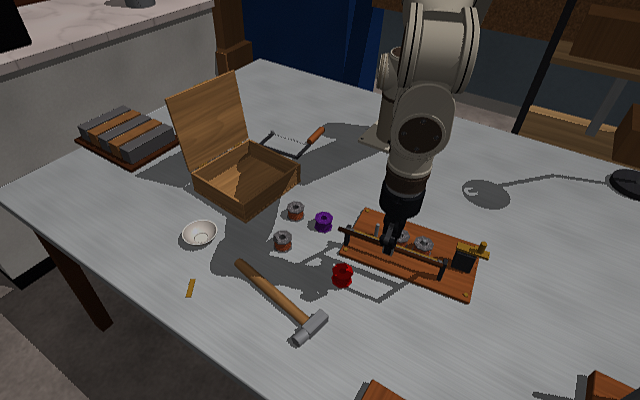

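Request:
play_rows:
  plan: [0,0,0,0,0,0,0,0,0,0,0,0,0,0,0,0,0,0,0,0,0,0,0,0,0,0,-15,0,0,0,0,0,-25,0,0,0,0,0,-30,0,0,0,0,-20,-10,0,0,0,0,-30,0,0,0,0,0,-40,0,0,0,0,0,-40,0,0,0,0,0,-40,0,0,0,0,0,-40,0,0,0,0,0,-30,0,0,0,0,0,0,0,0,0,0]
  hand: 35

```text
clock: 16.0
eef_pos: [0.3861, 0.2159, 0.2395]
tool_rot: [0.66, 0.752, 0.001, 0.0]
ft_force: [0.3, -0.1, 1.4]
grip_width: 0.0296
```

```bash
python3 - <<'E'
from plan import *
o=st()
c=cam('top','t6');P=pts(c);s=cam('scene','s6')
def loc(m):
    q=P[m]-SO;return np.stack([q@SX,q@SY,q[:,2]],1)
# guard points
L=((P-SO)@SX);M=((P-SO)@SY)
m=(L>.1)&(abs(M)<.11)&(P[...,2]>.1)&(P[...,2]<.2)
q=loc(m);print('guard top',len(q),q.max(0),np.percentile(q,[5,50,95],axis=0))
m=(abs(P[...,2]-.046)<.005)&(abs(L)<.04)&(abs(M)<.1)
n,l,sx,_=cv2.connectedComponentsWithStats(m.astype(np.uint8))
for i in range(1,n):
    if sx[i,4]>60: q=loc(l==i);print(sx[i,4],cv2.minAreaRect((q[:,:2]*1000).astype(np.float32)),q.mean(0))
cv2.imwrite('pics/t6a.png',cv2.resize(c['frame'][170:280,140:360],None,fx=3.6,fy=3.6,interpolation=cv2.INTER_CUBIC))
cv2.imwrite('pics/s6a.png',cv2.resize(s['frame'][180:310,260:490],None,fx=3.4,fy=3.4,interpolation=cv2.INTER_CUBIC))
E
```

```text
{'clock': 16.0, 'joint_pos': [0.5098, 0.1266, -0.1435, 1.2989, 0.0001, 1.9503], 'eef_pos': [0.3861, 0.2159, 0.2395], 'tool_rot': [0.6596, 0.7517, 0.0009, 0.0003], 'ft_force': [0.3451, -0.1262, 1.3701], 'grip_width': 0.0296}
guard top 1222 [0.16132835 0.10995835 0.16935613] [[ 0.10125799 -0.10609217  0.11029103]
 [ 0.12937458  0.00454693  0.13826373]
 [ 0.15901278  0.10539478  0.16688507]]
289 ((-0.21776199340820312, -0.322052001953125), (44.87828826904297, 45.19882583618164), 83.94597625732422) [-0.00037773 -0.00085154  0.0463612 ]
287 ((-0.15018272399902344, 59.6695556640625), (46.60871887207031, 42.572166442871094), 84.23955535888672) [-0.00029396  0.05929018  0.04667594]
```

View pics/t6a.png

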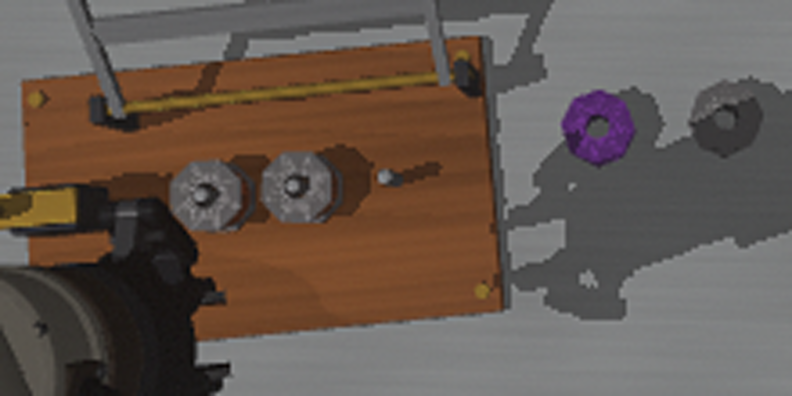

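View pics/s6a.png

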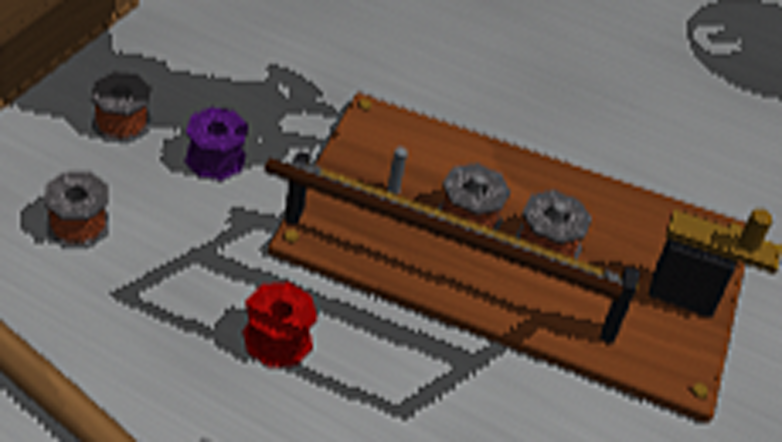

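Bobbins sit on the y 0 and y 60 spindles, the y -60 one is bare, and the two loose grey ones are at top (159,328) and (202,343). Purple (205,306) and red (154,256) are left alone. Guard is at about 2.36 rad. Grasping bobbin3.

```bash
python3 - <<'E'
from plan import *
plan([(S(0,.060,.14),YS,8),(S(0,.060,.028),YS,8)])
E
```

```text
[ 7,10.5,12.5,0,0,0, 7.5,10.5,12.5,0,0,0, 7,11,12.5,0,0,0, 7.5,10.5,12,0,0,0, 7,10.5,12.5,0,0,0, 7,10.5,12.5,0,0,0, 7.5,11,12.5,0,0,0, 7,10.5,12.5,0,0,0.01, 0,0,14,0,0,0, 0,0,14,0,0,0, 0,0,14,0,0,0, 0,0,14,0,0,0, 0,-0.5,14,0,0,0, 0,0,14,0,0,0, 0,0,14,0,0,0, 0,0,14,0,0,0 ]
end [0.4651 0.2846 0.0279]
```

Request:
play_rows:
  plan: [7,10.5,12.5,0,0,0,7.5,10.5,12.5,0,0,0,7,11,12.5,0,0,0,7.5,10.5,12,0,0,0,7,10.5,12.5,0,0,0,7,10.5,12.5,0,0,0,7.5,11,12.5,0,0,0,7,10.5,12.5,0,0,0,0,0,14,0,0,0,0,0,14,0,0,0,0,0,0,0,0,0]
  hand: 75

```text
clock: 17.48
eef_pos: [0.463, 0.283, 0.1087]
tool_rot: [0.66, 0.751, -0.002, -0.001]
ft_force: [-0.5, -0.4, 0.3]
grip_width: 0.0637
```

```bash
python3 - <<'E'
from plan import *
st();c=cam('wrist','w7');print(proj(c,S(0,.06,.046)))
plan([(S(0,.060,.028),YS,6)])
E
```

```text
{'clock': 17.475, 'joint_pos': [0.5487, 0.4196, -0.1034, 1.0513, -0.0, 1.9906], 'eef_pos': [0.463, 0.283, 0.1087], 'tool_rot': [0.6601, 0.7512, -0.0017, -0.0005], 'ft_force': [-0.5402, -0.3531, 0.3217], 'grip_width': 0.0637}
[326.83844593 222.76525653]
[ 0,0.5,13.5,0,0,0, 0.5,0,13.5,0,0,0, 0,0.5,14,0,0,0, 0,0,13.5,0,0,0, 0.5,0.5,13.5,0,0,0, 0,0.5,13.5,0,0,0 ]
end [0.4654 0.2845 0.0282]
```

View pics/w7.png

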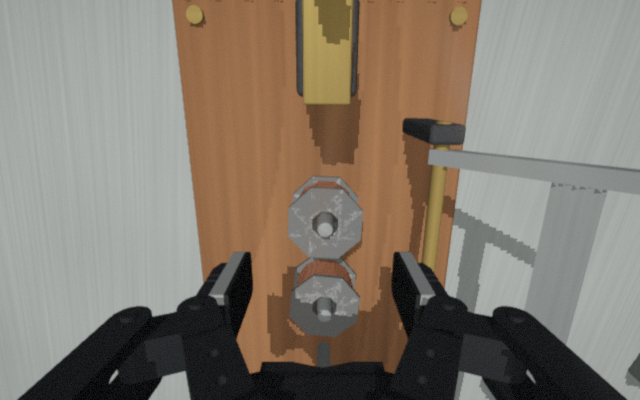

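Request:
play_rows:
  plan: [0,0.5,13.5,0,0,0,0.5,0,13.5,0,0,0,0,0.5,14,0,0,0,0,0,13.5,0,0,0,0.5,0.5,13.5,0,0,0,0,0.5,13,0,0,0,0,0,0,0,0,0]
  hand: 70

```text
clock: 18.4
eef_pos: [0.4653, 0.2846, 0.0279]
tool_rot: [0.66, 0.751, -0.001, -0.0]
ft_force: [0.4, 0.4, -0.2]
grip_width: 0.0594
```

Request:
play_rows:
  plan: [0,0,0,0,0,0,0,0,0,0,0,0,0,0,0,0,0,0,0,0,0,0,0,0,0,0,0,0,0,0]
  hand: 0

```text
clock: 19.02
eef_pos: [0.4664, 0.2853, 0.0296]
tool_rot: [0.66, 0.751, 0.0, 0.0]
ft_force: [-0.5, -0.2, 1.7]
grip_width: 0.0453
```

Request:
play_rows:
  plan: [0,0,-10,0,0,0,0,0,-15,0,0,0,0,0,-20,0,0,0,0,0,-20,0,0,0,0,0,-20,0,0,0,0,0,-20,0,0,0,0,0,-20,0,0,0,0,0,0,0,0,0]

```text
clock: 20.02
eef_pos: [0.4676, 0.286, 0.157]
tool_rot: [0.66, 0.751, 0.003, 0.001]
ft_force: [0.5, 0.2, -0.5]
grip_width: 0.0448
```

```bash
python3 - <<'E'
from plan import *
st()
plan([(B(.05,.05,.17),YS,18)])
E
```

```text
{'clock': 20.025, 'joint_pos': [0.549, 0.3811, -0.0262, 1.1582, 0.0, 1.9908], 'eef_pos': [0.4676, 0.286, 0.157], 'tool_rot': [0.6601, 0.7512, 0.0025, 0.0008], 'ft_force': [0.4882, 0.1862, -0.5103], 'grip_width': 0.0448}
[ -33,0,-1,0,0,0, -33,0.5,-0.5,0,0,0, -33.5,0,-1,0,0,0, -33,0.5,-0.5,0,0,0, -33,0,-1,0,0,0, -33,0,-1,0,0,0, -33.5,0.5,-0.5,0,0,0, -33,0,-1,0,0,0, -33,0,-0.5,0,0,0, -33,0.5,-1,0,0,0, -33.5,0,-0.5,0,0,0, -33,0.5,-1,0,0,0, -33,0,-1,0,0,0, -33,0,-0.5,0,0,0, -33,0.5,-1,0,0,0, -33.5,0,-0.5,0,0,0, -33,0.5,-1,0,0,0, -33,0,-1,0,0,0 ]
end [ 0.5476 -0.3046  0.1702]
```

Request:
play_rows:
  plan: [-20,0,-1,0,0,0,-33,0.5,-0.5,0,0,0,-33.5,0,-1,0,0,0,-33,0.5,-0.5,0,0,0,-33,0,-1,0,0,0,-33,0,-1,0,0,0,-33.5,0.5,-0.5,0,0,0,-33,0,-1,0,0,0,-33,0,-0.5,0,0,0,-33,0.5,-1,0,0,0,-33.5,0,-0.5,0,0,0,-33,0.5,-1,0,0,0,-33,0,-1,0,0,0,-33,0,-0.5,0,0,0,-33,0.5,-1,0,0,0,-33.5,0,-0.5,0,0,0,-33,0.5,-1,0,0,0,-33,0,-1,0,0,0,-13,0,0,0,0,0,0,0,0,0,0,0]

```text
clock: 22.52
eef_pos: [0.5453, -0.306, 0.1678]
tool_rot: [0.661, 0.751, -0.0, -0.001]
ft_force: [-0.2, 0.8, -2.5]
grip_width: 0.0452
```

```bash
python3 - <<'E'
from plan import *
o=st()
cam('scene','s8');cam('wrist','w8')
plan([(B(.047,.05,.027),YS,9)])
E
```

```text
{'clock': 22.525, 'joint_pos': [-0.5114, 0.529, 0.2372, 1.2812, 0.0002, 0.932], 'eef_pos': [0.5453, -0.306, 0.1678], 'tool_rot': [0.6607, 0.7507, -0.0001, -0.0011], 'ft_force': [-0.1577, 0.7906, -2.4781], 'grip_width': 0.0452}
[ 0,0.5,15.5,0,0,0, 0.5,0,16,0,0,0, 0,0.5,15.5,0,0,0, 0.5,0,16,0,0,0, 0,0.5,15.5,0,0,0, 0.5,0.5,15.5,0,0,0, 0,0,16,0,0,0, 0.5,0.5,15.5,0,0,0, 0,0,15.5,0,0,0.01 ]
end [ 0.5477 -0.302   0.0272]
```

View pics/s8.png

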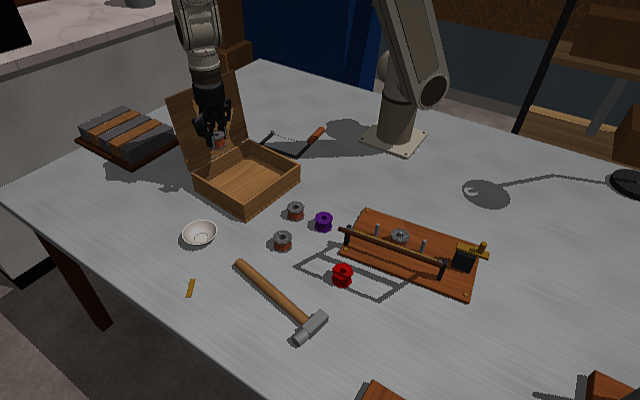

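View pics/w8.png

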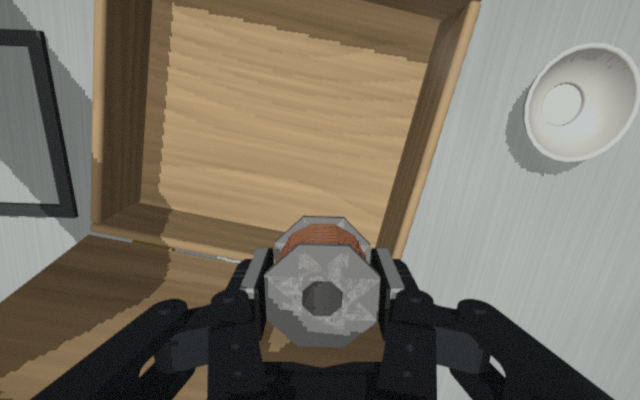

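Request:
play_rows:
  plan: [2,0,15.5,0,0,0,1,0,16,0,0,0,0,0,15.5,0,0,0,0.5,0,16,0,0,0,0,0,15.5,0,0,0,0.5,0,15.5,0,0,0,0,0,16,0,0,0,0.5,0,15.5,0,0,0,0,0,14,0,0,0,0,0,0,0,0,0]

```text
clock: 23.88
eef_pos: [0.5447, -0.3004, 0.0276]
tool_rot: [0.66, 0.751, -0.0, -0.002]
ft_force: [-1.4, 0.1, -1.3]
grip_width: 0.0448
```

Request:
play_rows:
  plan: [0,0,0,0,0,0,0,0,0,0,0,0,0,0,0,0,0,0,0,0,0,0,0,0,0,0,-15,0,0,0,0,0,-30,0,0,0,0,0,-30,0,0,0,0,0,-30,0,0,0,0,0,-30,0,0,0,0,0,0,0,0,0]
  hand: 72

```text
clock: 25.12
eef_pos: [0.5478, -0.302, 0.1688]
tool_rot: [0.66, 0.751, 0.001, 0.004]
ft_force: [-0.1, -0.8, -0.4]
grip_width: 0.0614
```

```bash
python3 - <<'E'
from plan import *
o=st()
cam('wrist','w9')
plan([(S(0,0,.17),YS,17),(S(0,0,.13),YS,2)])
E
```

```text
{'clock': 25.125, 'joint_pos': [-0.5039, 0.5209, 0.2266, 1.2686, 0.0, 0.9378], 'eef_pos': [0.5478, -0.302, 0.1688], 'tool_rot': [0.66, 0.7512, 0.0009, 0.0039], 'ft_force': [-0.0561, -0.7654, -0.3946], 'grip_width': 0.0614}
[ 31.5,-0.5,-0.5,0,0,0, 31,0,0,0,0,0, 31.5,-0.5,-0.5,0,0,0, 31,-0.5,0,0,0,0, 31.5,0,-0.5,0,0,0, 31,-0.5,0,0,0,0, 31.5,-0.5,-0.5,0,0,0, 31,0,0,0,0,0, 31.5,-0.5,-0.5,0,0,0, 31.5,-0.5,-0.5,0,0,0, 31,0,0,0,0,0, 31.5,-0.5,-0.5,0,0,0, 31,-0.5,0,0,0,0, 31.5,0,-0.5,0,0,0, 31,-0.5,0,0,0,0, 31.5,-0.5,-0.5,0,0,0, 31,0,0,0,0,0.01, 0,0,20,0,0,0, 0.5,-0.5,20,0,0,0 ]
end [0.4724 0.2253 0.1298]
```

View pics/w9.png

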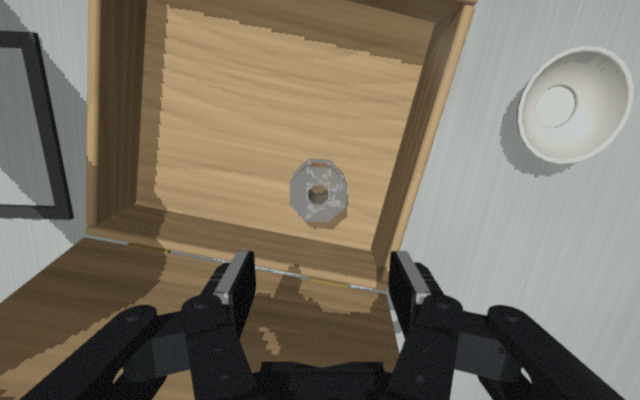

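First bobbin stands in the box at (319,192). Back to the stand for bobbin2.

Request:
play_rows:
  plan: [31.5,-0.5,-0.5,0,0,0,31,0,0,0,0,0,31.5,-0.5,-0.5,0,0,0,31,-0.5,0,0,0,0,31.5,0,-0.5,0,0,0,31,-0.5,0,0,0,0,31.5,-0.5,-0.5,0,0,0,31,0,0,0,0,0,31.5,-0.5,-0.5,0,0,0,31.5,-0.5,-0.5,0,0,0,31,0,0,0,0,0,31.5,-0.5,-0.5,0,0,0,31,-0.5,0,0,0,0,31.5,0,-0.5,0,0,0,31,-0.5,0,0,0,0,31.5,-0.5,-0.5,0,0,0,31,0,0,0,0,0,0,0,20,0,0,0,0,0,20,0,0,0,0,0,0,0,0,0]
  hand: 72

```text
clock: 27.68
eef_pos: [0.4698, 0.2245, 0.1263]
tool_rot: [0.66, 0.751, -0.003, -0.001]
ft_force: [0.0, 0.8, -0.0]
grip_width: 0.0612
```

```bash
python3 - <<'E'
from plan import *
o=st()
c=cam('wrist','w10');print(proj(c,S(0,0,.046)))
plan([(S(0,0,.028),YS,7)])
E
```

```text
{'clock': 27.675, 'joint_pos': [0.4459, 0.365, -0.1369, 1.075, -0.0001, 1.8874], 'eef_pos': [0.4698, 0.2245, 0.1263], 'tool_rot': [0.66, 0.7513, -0.0028, -0.0012], 'ft_force': [0.0414, 0.7646, -0.0362], 'grip_width': 0.0612}
[327.54430086 215.03734356]
[ 0,0.5,14,0,0,0, 0,0,14.5,0,0,0, 0,0.5,14,0,0,0, 0,0,14.5,0,0,0, 0,0.5,14,0,0,0, 0,0.5,14.5,0,0,0, 0,0,14,0,0,0.01 ]
end [0.4725 0.225  0.0282]
```

View pics/w10.png

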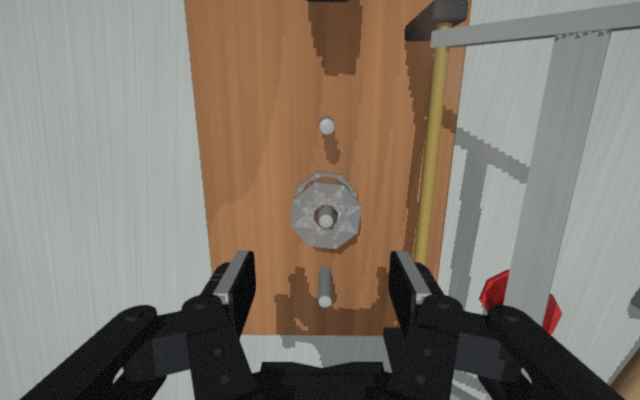

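Request:
play_rows:
  plan: [0,0.5,14,0,0,0,0,0,14.5,0,0,0,0,0.5,14,0,0,0,0,0,14.5,0,0,0,0,0.5,14,0,0,0,0,0,14,0,0,0,0,0,13,0,0,0,0,0,0,0,0,0]
  hand: 70

```text
clock: 28.72
eef_pos: [0.4725, 0.2252, 0.0295]
tool_rot: [0.66, 0.751, -0.001, -0.001]
ft_force: [-0.2, -0.4, -0.3]
grip_width: 0.0596
```

Request:
play_rows:
  plan: [0,0,0,0,0,0,0,0,0,0,0,0,0,0,0,0,0,0,0,0,0,0,0,0,0,0,0,0,0,0]
  hand: 0

```text
clock: 29.35
eef_pos: [0.4738, 0.2258, 0.0313]
tool_rot: [0.66, 0.751, 0.0, 0.0]
ft_force: [-0.2, 0.3, 2.7]
grip_width: 0.0453
```

Request:
play_rows:
  plan: [0,0,-10,0,0,0,0,0,-15,0,0,0,0,0,-20,0,0,0,0,0,-20,0,0,0,0,0,-20,0,0,0,0,0,-20,0,0,0,0,0,-20,0,0,0,0,0,-10,0,0,0,0,0,0,0,0,0]

```text
clock: 30.48
eef_pos: [0.474, 0.2258, 0.1669]
tool_rot: [0.66, 0.751, 0.001, 0.0]
ft_force: [-0.3, 0.9, -1.4]
grip_width: 0.0454
```

```bash
python3 - <<'E'
from plan import *
st()
plan([(B(.045,-.05,.17),YS,17)])
E
```

```text
{'clock': 30.475, 'joint_pos': [0.4447, 0.3325, -0.0707, 1.1655, 0.0, 1.8865], 'eef_pos': [0.474, 0.2258, 0.1669], 'tool_rot': [0.6601, 0.7512, 0.001, 0.0004], 'ft_force': [-0.3051, 0.9034, -1.3542], 'grip_width': 0.0454}
[ -30,-5.5,0,0,0,0, -30,-5.5,-0.5,0,0,0, -30,-5,0,0,0,0, -30,-5.5,-0.5,0,0,0, -30,-5.5,0,0,0,0, -30,-5.5,-0.5,0,0,0, -30,-5.5,0,0,0,0, -30,-5,0,0,0,0, -30,-5.5,-0.5,0,0,0, -29.5,-5.5,0,0,0,0, -30,-5.5,-0.5,0,0,0, -30,-5.5,0,0,0,0, -30,-5,-0.5,0,0,0, -30,-5.5,0,0,0,0, -30,-5.5,0,0,0,0, -30,-5.5,-0.5,0,0,0, -30,-5.5,0,0,0,0 ]
end [ 0.4482 -0.2913  0.1698]
```

Request:
play_rows:
  plan: [-20,-5.5,0,0,0,0,-30,-5.5,-0.5,0,0,0,-30,-5,0,0,0,0,-30,-5.5,-0.5,0,0,0,-30,-5.5,0,0,0,0,-30,-5.5,-0.5,0,0,0,-30,-5.5,0,0,0,0,-30,-5,0,0,0,0,-30,-5.5,-0.5,0,0,0,-30,-5.5,0,0,0,0,-30,-5.5,-0.5,0,0,0,-30,-5.5,0,0,0,0,-30,-5,-0.5,0,0,0,-30,-5.5,0,0,0,0,-30,-5.5,0,0,0,0,-30,-5.5,-0.5,0,0,0,-30,-5.5,0,0,0,0,-10,0,0,0,0,0,0,0,0,0,0,0]

```text
clock: 32.85
eef_pos: [0.4468, -0.2921, 0.1685]
tool_rot: [0.661, 0.751, -0.0, -0.001]
ft_force: [-0.1, 0.7, -1.0]
grip_width: 0.0455
```

```bash
python3 - <<'E'
from plan import *
o=st()
cam('wrist','w11')
plan([(B(.045,-.05,.029),YS,9)])
E
```

```text
{'clock': 32.85, 'joint_pos': [-0.5792, 0.351, -0.0393, 1.1824, 0.0003, 0.8641], 'eef_pos': [0.4468, -0.2921, 0.1685], 'tool_rot': [0.6606, 0.7507, -0.0, -0.001], 'ft_force': [-0.1186, 0.6805, -0.9991], 'grip_width': 0.0455}
[ 0,0,15.5,0,0,0, 0,0.5,15.5,0,0,0, 0,0,15.5,0,0,0, 0,0,15.5,0,0,0, 0,0.5,15.5,0,0,0, 0,0,15.5,0,0,0, 0,0,15.5,0,0,0, 0,0.5,15.5,0,0,0, 0,0,15.5,0,0,0 ]
end [ 0.4483 -0.2911  0.0292]
```

View pics/w11.png

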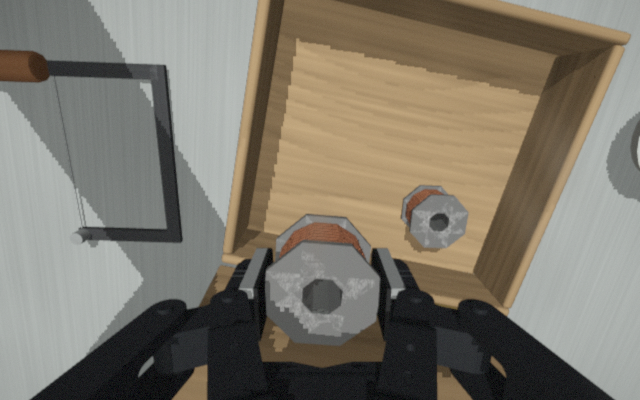

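Request:
play_rows:
  plan: [2,3,15.5,0,0,0,2,3,15.5,0,0,0,0,1,15.5,0,0,0,0,1,15.5,0,0,0,0,0,15.5,0,0,0,0,0,15.5,0,0,0,0,0,15.5,0,0,0,0,0,15.5,0,0,0,0,0,14,0,0,0,0,0,0,0,0,0]

```text
clock: 34.15
eef_pos: [0.4542, -0.2864, 0.0298]
tool_rot: [0.66, 0.751, -0.0, -0.001]
ft_force: [0.7, -0.8, -1.1]
grip_width: 0.0457
```

Request:
play_rows:
  plan: [0,0,0,0,0,0,0,0,0,0,0,0,0,0,0,0,0,0,0,0,0,0,0,0,0,0,-15,0,0,0,0,0,-30,0,0,0,0,0,-30,0,0,0,0,0,-30,0,0,0,0,0,-30,0,0,0,0,0,0,0,0,0]
  hand: 66

```text
clock: 35.4
eef_pos: [0.4571, -0.2882, 0.1701]
tool_rot: [0.66, 0.751, 0.001, 0.004]
ft_force: [-0.3, 0.9, -0.7]
grip_width: 0.0561
```

```bash
python3 - <<'E'
from plan import *
o=st()
cam('wrist','w12');cam('top','t12');cam('scene','s12')
exec(open('m.py').read().split("m=(abs(P[...,2]-.034)")[0].split('def rect')[0]); 
def rect(m):
    xy=(P[m][:,:2]*1000).astype(np.float32)
    return cv2.minAreaRect(xy)
m=(abs(P[...,2]-.034)<.012)&(P[...,1]>-.12)&(P[...,1]<.2)&(P[...,0]>.48)&(P[...,0]<.7)
n,l,s,cc=cv2.connectedComponentsWithStats(m.astype(np.uint8))
for i in range(1,n):
    if s[i,4]>100: print('bob',s[i,4],rect(l==i),P[l==i].mean(0),c['frame'][l==i].mean(0))
E
```

```text
{'clock': 35.4, 'joint_pos': [-0.5625, 0.3551, -0.0288, 1.1795, 0.0, 0.8793], 'eef_pos': [0.4571, -0.2882, 0.1701], 'tool_rot': [0.6601, 0.7512, 0.0006, 0.0036], 'ft_force': [-0.3337, 0.9009, -0.7214], 'grip_width': 0.0561}
bob 115 ((640.7694702148438, 170.5731964111328), (45.559566497802734, 20.41400146484375), 13.818258285522461) [0.64047783 0.16913578 0.03451513] [ 28.06956522  29.52173913 113.43478261]
bob 263 ((636.4230346679688, -20.830078125), (45.663665771484375, 43.96049118041992), 1.3226059675216675) [ 0.63639533 -0.02095515  0.03423696] [82.22813688 81.43726236 83.84030418]
bob 272 ((526.5800170898438, -57.37103271484375), (45.66543960571289, 45.46895217895508), 70.67707061767578) [ 0.52655362 -0.05746694  0.03429913] [84.125      83.49264706 85.47058824]
bob 268 ((517.9212646484375, 28.156394958496094), (45.45571517944336, 45.24251937866211), 65.61243438720703) [0.51825178 0.02833462 0.03431736] [102.01865672  42.50746269  80.57462687]
```

View pics/t12.png

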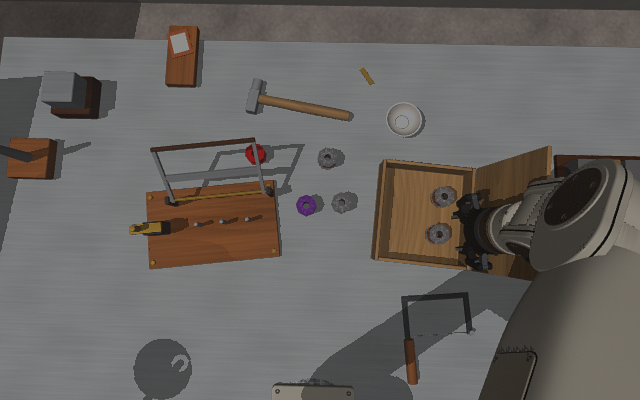

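View pics/w12.png

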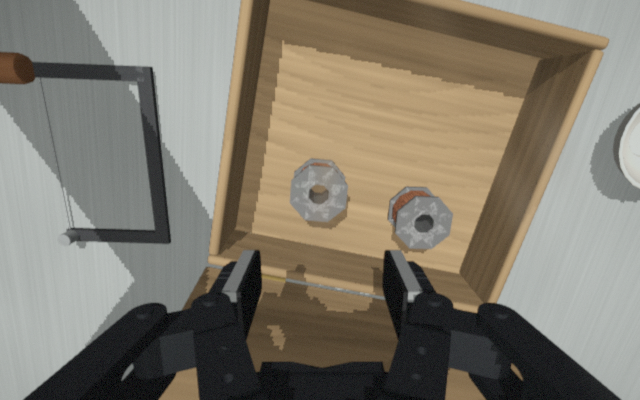

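Both stand bobbins are in the box and the spindles are bare. Remaining greys: (202,343) → (0.527,-0.057) and (159,328) → (0.636,-0.021). Next is the first of these; purple at (205,306) is its neighbour.

```bash
python3 - <<'E'
from plan import *
plan([((.5266,-.0574,.17),YS,9),((.5266,-.0574,.13),YS,3)])
E
```

```text
[ 24,11,-0.5,0,0,0, 24.5,11.5,-0.5,0,0,0, 24,11,-0.5,0,0,0, 24.5,11.5,-0.5,0,0,0, 24,11,-0.5,0,0,0, 24.5,11.5,-0.5,0,0,0, 24,11,-0.5,0,0,0, 24.5,11.5,-0.5,0,0,0, 24,11,-0.5,0,0,0, 0,0,13.5,0,0,0, 0,0,13,0,0,0, 0,0,13.5,0,0,0 ]
end [ 0.5266 -0.0573  0.13  ]
```

Request:
play_rows:
  plan: [24,11,-0.5,0,0,0,24.5,11.5,-0.5,0,0,0,24,11,-0.5,0,0,0,24.5,11.5,-0.5,0,0,0,24,11,-0.5,0,0,0,24.5,11.5,-0.5,0,0,0,24,11,-0.5,0,0,0,24.5,11.5,-0.5,0,0,0,24,11,-0.5,0,0,0,0,0,13.5,0,0,0,0,0,13,0,0,0,0,0,13.5,0,0,0,0,0,0,0,0,0]
  hand: 75

```text
clock: 37.22
eef_pos: [0.5257, -0.0584, 0.1288]
tool_rot: [0.661, 0.751, -0.001, -0.002]
ft_force: [-0.2, -0.6, -0.0]
grip_width: 0.0638
```

```bash
python3 - <<'E'
from plan import *
o=st()
c=cam('wrist','w13');print(proj(c,[.5266,-.0574,.034]))
E
```

```text
{'clock': 37.225, 'joint_pos': [-0.1106, 0.3762, -0.1127, 1.086, -0.0001, 1.3325], 'eef_pos': [0.5257, -0.0584, 0.1288], 'tool_rot': [0.6606, 0.7508, -0.0012, -0.0016], 'ft_force': [-0.2276, -0.6292, -0.0261], 'grip_width': 0.0638}
[324.49074756 207.68454035]
```

View pics/w13.png

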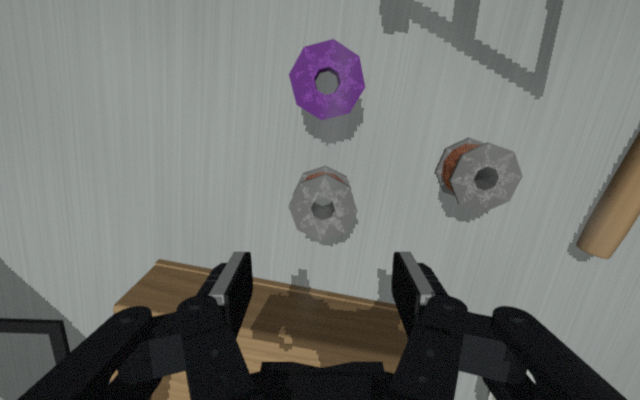

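```bash
python3 - <<'E'
from plan import *
im=cv2.imread('pics/w13.png');cv2.imwrite('pics/w13a.png',cv2.resize(im[120:260,260:540],None,fx=2.8,fy=2.8,interpolation=cv2.INTER_CUBIC))
plan([((.5266,-.0574,.019),YS,8)])
E
```

```text
[ 0,0,14,0,0,0, 0,0,13.5,0,0,0, 0.5,0,14,0,0,0, 0,0,14,0,0,0, 0,0.5,14,0,0,0, 0,0,13.5,0,0,0, 0.5,0,14,0,0,0, 0,0,14,0,0,0 ]
end [ 0.5266 -0.0573  0.0188]
```

View pics/w13a.png

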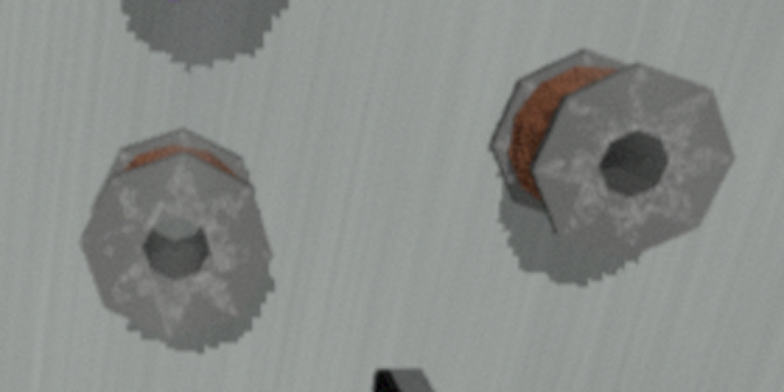

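Request:
play_rows:
  plan: [0,0,10,0,0,-0.11,0,0,10,0,0,-0.11,0,0,10,0,0,-0.11,0,0,10,0,0,0,0,0,14,0,0,0,0.5,0.5,14,0,0,0,0.5,0.5,14,0,0,0,0,0,14,0,0,0,0,0,13,0,0,0,0,0,0,0,0,0]
  hand: 78

```text
clock: 38.52
eef_pos: [0.5267, -0.0563, 0.0204]
tool_rot: [0.528, 0.849, -0.001, -0.001]
ft_force: [-0.6, 0.0, 0.2]
grip_width: 0.0662
```

Request:
play_rows:
  plan: [0,0,0,0,0,0,0,0,0,0,0,0,0,0,0,0,0,0,0,0,0,0,0,0,0,0,0,0,0,0,0,0,0,0,0,0]
  hand: 0

```text
clock: 39.28
eef_pos: [0.5284, -0.0565, 0.0225]
tool_rot: [0.528, 0.849, 0.0, 0.001]
ft_force: [-0.4, -0.3, 4.9]
grip_width: 0.0447
```

Request:
play_rows:
  plan: [0,0,-10,0,0,0,0,0,-15,0,0,0,0,0,-20,0,0,0,0,0,-25,0,0,0,0,0,-25,0,0,0,0,0,-25,0,0,0,0,0,-20,0,0,0,0,0,0,0,0,0]

```text
clock: 40.28
eef_pos: [0.5291, -0.0566, 0.1641]
tool_rot: [0.528, 0.849, 0.001, 0.002]
ft_force: [0.9, 0.7, -1.3]
grip_width: 0.0447
```

```bash
python3 - <<'E'
from plan import *
st()
plan([(B(-.045,-.043,.17),np.pi/2,8),(B(-.045,-.043,.030),np.pi/2,9)])
E
```

```text
{'clock': 40.275, 'joint_pos': [-0.1065, 0.3462, -0.0584, 1.1617, 0.0, 1.0052], 'eef_pos': [0.5291, -0.0566, 0.1641], 'tool_rot': [0.5277, 0.8494, 0.001, 0.002], 'ft_force': [0.9153, 0.693, -1.3402], 'grip_width': 0.0447}
[ -12.5,-15.5,-1,0,0,0.06, -13.5,-14.5,-0.5,0,0,0.05, -14.5,-14,-1,0,0,0.06, -15,-13,-0.5,0,0,0.06, -16,-12.5,-1,0,0,0.06, -16.5,-11,-0.5,0,0,0.05, -17,-10.5,-1,0,0,0.06, -18,-9.5,-0.5,0,0,0.06, 0,0,15.5,0,0,0, 0,0,15.5,0,0,0, 0,0,15.5,0,0,0, 0,0,15.5,0,0,0, 0,0,15.5,0,0,0, 0,-0.5,15.5,0,0,0, 0,0,16,0,0,0, 0,0,15.5,0,0,0, 0,0,15.5,0,0,0 ]
end [ 0.4629 -0.2025  0.0299]
```

Request:
play_rows:
  plan: [-12.5,-15.5,-1,0,0,0.06,-13.5,-14.5,-0.5,0,0,0.05,-14.5,-14,-1,0,0,0.06,-15,-13,-0.5,0,0,0.06,-16,-12.5,-1,0,0,0.06,-16.5,-11,-0.5,0,0,0.05,-17,-10.5,-1,0,0,0.06,-18,-9.5,-0.5,0,0,0.06,0,0,0,0,0,0]

```text
clock: 41.4
eef_pos: [0.4598, -0.204, 0.1671]
tool_rot: [0.709, 0.705, -0.0, -0.001]
ft_force: [0.6, -0.4, -1.4]
grip_width: 0.0445
```

```bash
python3 - <<'E'
from plan import *
st();cam('wrist','w14')
plan([(B(-.045,-.043,.030),np.pi/2,9)])
E
```

```text
{'clock': 41.4, 'joint_pos': [-0.4174, 0.2938, -0.125, 1.1537, -0.0002, 1.1588], 'eef_pos': [0.4598, -0.204, 0.1671], 'tool_rot': [0.709, 0.7052, -0.0004, -0.0008], 'ft_force': [0.6119, -0.3837, -1.407], 'grip_width': 0.0445}
[ 0,0.5,15,0,0,0, 0,0,15.5,0,0,0, 0.5,0.5,15,0,0,0, 0,0.5,15.5,0,0,0, 0,0,15,0,0,0, 0,0.5,15.5,0,0,0, 0,0,15,0,0,0, 0.5,0.5,15.5,0,0,0, 0,0.5,15,0,0,0 ]
end [ 0.4631 -0.2021  0.0302]
```

View pics/w14.png

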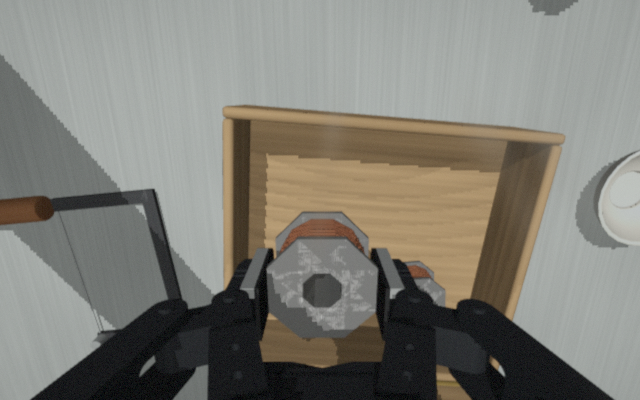

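Request:
play_rows:
  plan: [0,1,15,0,0,0,0,1,15.5,0,0,0,0.5,1,15,0,0,0,0,1,15.5,0,0,0,0,0,15,0,0,0,0,0.5,15.5,0,0,0,0,0,15,0,0,0,0.5,0.5,15.5,0,0,0,0,0.5,15,0,0,0,0,0,0,0,0,0]

```text
clock: 42.7
eef_pos: [0.467, -0.2013, 0.0303]
tool_rot: [0.707, 0.707, -0.0, -0.0]
ft_force: [-0.6, -0.1, -0.5]
grip_width: 0.0449
```

Request:
play_rows:
  plan: [0,0,0,0,0,0,0,0,0,0,0,0,0,0,0,0,0,0,0,0,0,0,0,0,0,0,-15,0,0,0,0,0,-30,0,0,0,0,0,-30,0,0,0,0,0,-30,0,0,0,0,0,-30,0,0,0,0,0,0,0,0,0]
  hand: 66

```text
clock: 43.95
eef_pos: [0.469, -0.2022, 0.1696]
tool_rot: [0.707, 0.707, 0.001, 0.003]
ft_force: [0.5, 0.1, -0.2]
grip_width: 0.0562
```

```bash
python3 - <<'E'
from plan import *
o=st()
cam('wrist','w15')
c=cam('top','t15');P=pts(c)
m=(abs(P[...,2]-.034)<.012)&(P[...,1]>-.12)&(P[...,1]<.2)&(P[...,0]>.48)&(P[...,0]<.7)
n,l,s,cc=cv2.connectedComponentsWithStats(m.astype(np.uint8))
for i in range(1,n):
    if s[i,4]>100: print('bob',s[i,4],cv2.minAreaRect((P[l==i][:,:2]*1000).astype(np.float32)),c['frame'][l==i].mean(0))
plan([((.6364,-.0208,.17),np.pi/2,11),((.6364,-.0208,.13),np.pi/2,3)])
E
```

```text
{'clock': 43.95, 'joint_pos': [-0.407, 0.2997, -0.1099, 1.1539, -0.0, 1.1649], 'eef_pos': [0.469, -0.2022, 0.1696], 'tool_rot': [0.7075, 0.7067, 0.0013, 0.0034], 'ft_force': [0.5317, 0.1367, -0.1939], 'grip_width': 0.0562}
bob 116 ((640.6718139648438, 170.74063110351562), (45.769405364990234, 20.590394973754883), 13.49661636352539) [ 27.45689655  28.6637931  111.12068966]
bob 264 ((636.2186279296875, -20.83415412902832), (45.66676330566406, 43.95970153808594), 1.37406587600708) [80.51515152 79.67045455 82.01515152]
bob 271 ((517.99072265625, 28.162891387939453), (45.522064208984375, 45.44879913330078), 65.4268798828125) [99.73062731 41.52767528 78.74169742]
[ 16.5,15.5,-0.5,0,0,0, 16.5,15.5,0,0,0,0, 16.5,15,-0.5,0,0,0, 16,15.5,-0.5,0,0,0, 16.5,15.5,0,0,0,0, 16.5,15.5,-0.5,0,0,0, 16.5,15,0,0,0,0, 16.5,15.5,-0.5,0,0,0, 16.5,15.5,-0.5,0,0,0, 16,15.5,0,0,0,0, 16.5,15,-0.5,0,0,0, 0,0,13.5,0,0,0, 0,0,13,0,0,0, 0,0,13.5,0,0,0 ]
end [ 0.6363 -0.021   0.13  ]
```

View pics/t15.png

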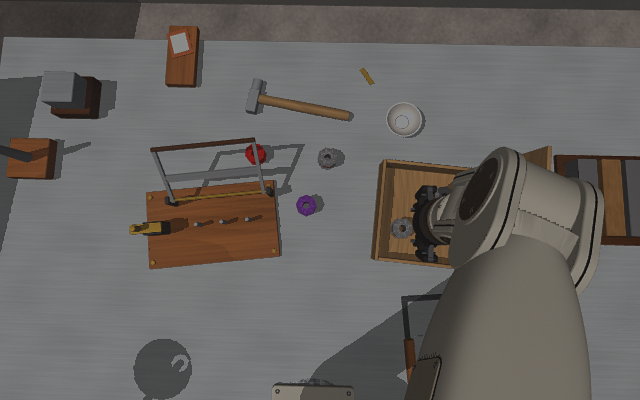

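Third bobbin in the box at (228,402); the last grey one is still at (159,328). Moving over it.

Request:
play_rows:
  plan: [16.5,15.5,-0.5,0,0,0,16.5,15.5,0,0,0,0,16.5,15,-0.5,0,0,0,16,15.5,-0.5,0,0,0,16.5,15.5,0,0,0,0,16.5,15.5,-0.5,0,0,0,16.5,15,0,0,0,0,16.5,15.5,-0.5,0,0,0,16.5,15.5,-0.5,0,0,0,16,15.5,0,0,0,0,16.5,15,-0.5,0,0,0,0,0,13.5,0,0,0,0,0,13,0,0,0,0,0,13.5,0,0,0,0,0,0,0,0,0]
  hand: 78

```text
clock: 45.92
eef_pos: [0.6344, -0.0215, 0.1272]
tool_rot: [0.708, 0.706, -0.001, -0.002]
ft_force: [0.5, -0.6, 0.8]
grip_width: 0.0666
```

```bash
python3 - <<'E'
from plan import *
o=st()
c=cam('wrist');print(proj(c,[.6362,-.0208,.034]))
cv2.imwrite('pics/w16.png',cv2.resize(c['frame'][100:300,200:480],None,fx=2.8,fy=2.8,interpolation=cv2.INTER_CUBIC))
plan([((.6362,-.0208,.0195),np.pi/2,8)])
E
```

```text
{'clock': 45.925, 'joint_pos': [-0.0339, 0.5754, 0.207, 1.2066, -0.0001, 1.5389], 'eef_pos': [0.6344, -0.0215, 0.1272], 'tool_rot': [0.7078, 0.7064, -0.0015, -0.0015], 'ft_force': [0.4905, -0.5584, 0.7515], 'grip_width': 0.0666}
[325.69273988 208.37234419]
[ 0,0,13.5,0,0,0, 0,0.5,13.5,0,0,0, 0.5,0,14,0,0,0, 0,0,13.5,0,0,0, 0,0,13.5,0,0,0, 0,0.5,13.5,0,0,0, 0,0,13.5,0,0,0, 0,0,14,0,0,0 ]
end [ 0.636  -0.021   0.0193]
```

View pics/w16.png

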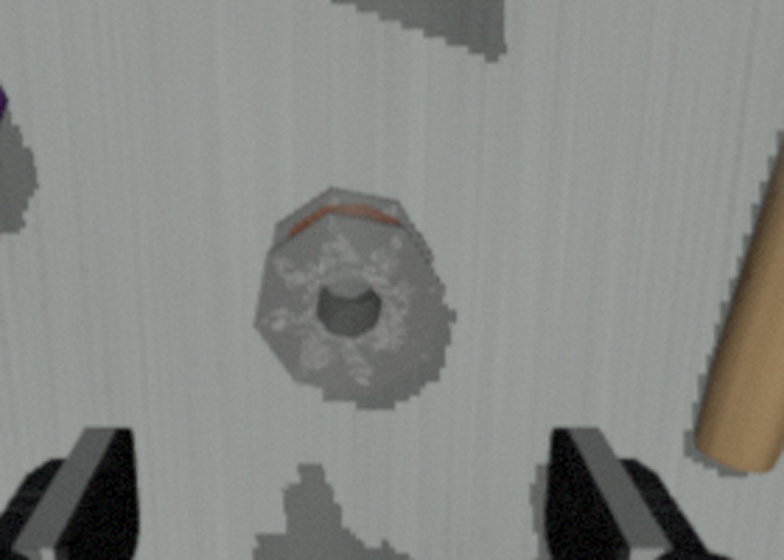

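Request:
play_rows:
  plan: [0,0.5,13.5,0,0,0.07,0,0.5,13.5,0,0,0.07,0.5,0,14,0,0,0,0,0,13.5,0,0,0,0,0,13.5,0,0,0,0,0.5,13.5,0,0,0,0,0,13.5,0,0,0,0,0,12.5,0,0,0,0,0,0,0,0,0]
  hand: 76

```text
clock: 47.1
eef_pos: [0.6366, -0.0205, 0.0202]
tool_rot: [0.755, 0.656, -0.001, -0.001]
ft_force: [-0.2, -0.3, -0.8]
grip_width: 0.0653
```

Request:
play_rows:
  plan: [0,0,0,0,0,0,0,0,0,0,0,0,0,0,0,0,0,0,0,0,0,0,0,0,0,0,0,0,0,0,0,0,0,0,0,0]
  hand: 0

```text
clock: 47.85
eef_pos: [0.6384, -0.0206, 0.0225]
tool_rot: [0.755, 0.656, 0.001, 0.001]
ft_force: [0.7, 0.1, 4.5]
grip_width: 0.0449
```

Request:
play_rows:
  plan: [0,0,-10,0,0,0,0,0,-15,0,0,0,0,0,-20,0,0,0,0,0,-25,0,0,0,0,0,-25,0,0,0,0,0,-25,0,0,0,0,0,-20,0,0,0,0,0,0,0,0,0]

```text
clock: 48.85
eef_pos: [0.639, -0.0206, 0.1644]
tool_rot: [0.755, 0.656, 0.002, 0.002]
ft_force: [1.0, -0.6, -1.5]
grip_width: 0.0451
```

```bash
python3 - <<'E'
from plan import *
st()
plan([(B(-.045,.043,.17),np.pi/2,10)])
E
```

```text
{'clock': 48.85, 'joint_pos': [-0.0323, 0.554, 0.2703, 1.2825, -0.0, 1.6795], 'eef_pos': [0.639, -0.0206, 0.1644], 'tool_rot': [0.7552, 0.6555, 0.0017, 0.0016], 'ft_force': [1.0105, -0.5722, -1.5371], 'grip_width': 0.0451}
[ -20,-6.5,-0.5,0,0,-0.01, -20,-6.5,-0.5,0,0,-0.02, -19.5,-6.5,-1,0,0,-0.01, -20,-7,-0.5,0,0,-0.02, -19.5,-7.5,-0.5,0,0,-0.01, -19.5,-8,-0.5,0,0,-0.01, -19.5,-7.5,-0.5,0,0,-0.02, -19,-8.5,-1,0,0,-0.01, -19,-8.5,-0.5,0,0,-0.02, -19,-9,-0.5,0,0,-0.01 ]
end [ 0.5484 -0.2093  0.1701]
```

Request:
play_rows:
  plan: [-20,-6.5,-0.5,0,0,-0.01,-20,-6.5,-0.5,0,0,-0.02,-19.5,-6.5,-1,0,0,-0.01,-20,-7,-0.5,0,0,-0.02,-19.5,-7.5,-0.5,0,0,-0.01,-19.5,-8,-0.5,0,0,-0.01,-19.5,-7.5,-0.5,0,0,-0.02,-19,-8.5,-1,0,0,-0.01,-19,-8.5,-0.5,0,0,-0.02,-19,-9,-0.5,0,0,-0.01,0,0,0,0,0,0]

```text
clock: 50.22
eef_pos: [0.5459, -0.2102, 0.1668]
tool_rot: [0.708, 0.706, -0.0, -0.001]
ft_force: [0.6, 0.6, -1.1]
grip_width: 0.0448
```

```bash
python3 - <<'E'
from plan import *
st();cam('wrist','w17')
plan([(B(-.045,.043,.031),np.pi/2,9)])
E
```

```text
{'clock': 50.225, 'joint_pos': [-0.3675, 0.4499, 0.1066, 1.2296, -0.0001, 1.2068], 'eef_pos': [0.5459, -0.2102, 0.1668], 'tool_rot': [0.7083, 0.7059, -0.0005, -0.001], 'ft_force': [0.622, 0.618, -1.067], 'grip_width': 0.0448}
[ 0,0.5,15,0,0,0, 0,0,15,0,0,0, 0,0.5,15.5,0,0,0, 0,0,15,0,0,0, 0,0.5,15,0,0,0, 0,0,15,0,0,0, 0,0.5,15,0,0,0, 0,0,15.5,0,0,0, -0.5,0.5,15,0,0,0 ]
end [ 0.5487 -0.2097  0.0309]
```

View pics/w17.png

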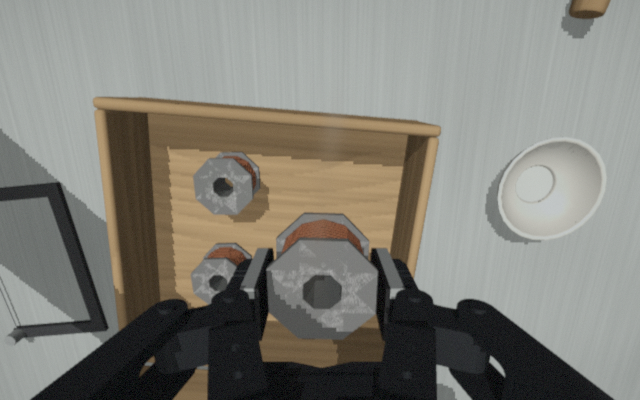

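Request:
play_rows:
  plan: [0,0.5,15,0,0,0,0,0,15,0,0,0,0,0.5,15.5,0,0,0,0,0,15,0,0,0,0,0.5,15,0,0,0,0,0,15,0,0,0,0,0.5,15,0,0,0,0,0,15.5,0,0,0,0,0.5,15,0,0,0,0,0,0,0,0,0]

```text
clock: 51.52
eef_pos: [0.5495, -0.2092, 0.0309]
tool_rot: [0.707, 0.707, -0.0, -0.0]
ft_force: [-1.3, 0.5, -2.2]
grip_width: 0.0449
```

Request:
play_rows:
  plan: [0,0,0,0,0,0,0,0,0,0,0,0,0,0,0,0,0,0,0,0,0,0,0,0,0,0,-15,0,0,0,0,0,-30,0,0,0,0,0,-30,0,0,0,0,0,-30,0,0,0,0,0,-40,0,0,0,0,0,-40,0,0,0,0,0,-40,0,0,0,0,0,-40,0,0,0,0,0,0,0,0,0]
  hand: 66

```text
clock: 53.15
eef_pos: [0.5513, -0.2099, 0.3024]
tool_rot: [0.707, 0.707, 0.002, 0.004]
ft_force: [0.1, -0.4, -0.2]
grip_width: 0.056
```

```bash
python3 - <<'E'
from plan import *
o=st()
cam('wrist','w18');c=cam('scene','s18');P=pts(c)
q=P-BO
L=q@BX;M=q@BY
m=(L>.1)&(L<.25)&(abs(M)<.13)&(P[...,2]>.08)&(P[...,2]<.32)
z=P[...,2]
print(m.sum(), z[m].max(), L[m].max())
A=np.stack([z[m],np.ones(m.sum())],1);s=np.linalg.lstsq(A,L[m],rcond=None)[0];print('slope',s,'angle',np.pi/2+np.arctan(s[0]))
t=cam('top','t18')
P=pts(t);q=P-BO;L=q@BX;M=q@BY
m=(L>.17)&(L<.4)&(abs(M)<.13)&(P[...,2]>.01)
for a in np.arange(.17,.4,.02):
    k=m&(abs(L-a)<.01); print(round(a,2),P[...,2][k].max().round(3) if k.any() else None)
E
```

```text
{'clock': 53.15, 'joint_pos': [-0.3638, 0.4054, 0.3908, 1.5464, 0.0, 1.208], 'eef_pos': [0.5513, -0.2099, 0.3024], 'tool_rot': [0.7075, 0.7067, 0.002, 0.0044], 'ft_force': [0.1389, -0.3988, -0.2156], 'grip_width': 0.056}
4331 0.28821757364170936 0.15108407346288458
slope [0.15016537 0.09788065] angle 1.7198480002124676
0.17 None
0.19 None
0.21 None
0.23 None
0.25 None
0.27 None
0.29 None
0.31 None
0.33 None
0.35 None
0.37 None
0.39 None
```

View pics/w18.png

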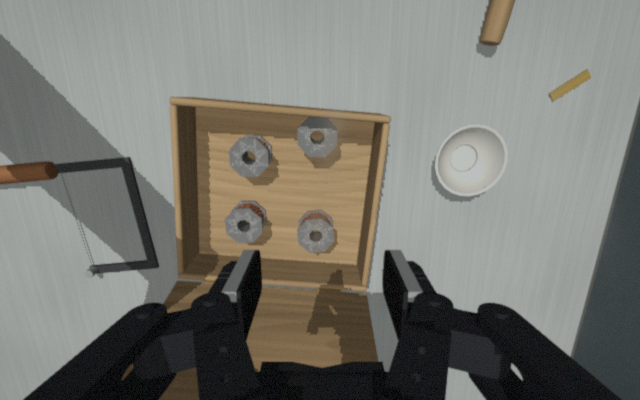

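View pics/s18.png

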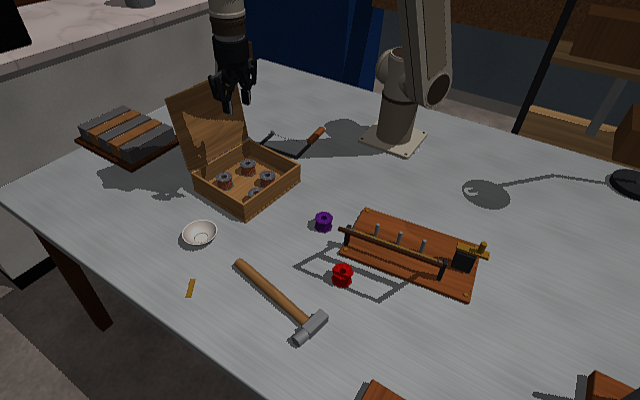

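All four bobbins stand in the box at wrist px (249,157), (318,137), (245,223), (316,233), all below the rim; only the red and purple ones remain outside. The lid reads about 1.72 rad. Moving behind it with the fingers shut.

```bash
python3 - <<'E'
from plan import *
YB=np.arctan2(.9964,.0845)
p=np.array(bot.get_obs()['eef_pos'])
plan([(p+[0,0,.065],YB,3),(B(.205,-.02,.367),YB,10)])
E
```

```text
[ 0,0,-21.5,0,0,0.03, 0,0,-22,0,0,0.03, 0,0,-21.5,0,0,0.02, -25,-6.5,-0.5,0,0,0, -25,-6.5,-0.5,0,0,0, -25,-6.5,-0.5,0,0,0, -25,-6.5,-0.5,0,0,0, -25,-6.5,-0.5,0,0,0, -25,-6,-0.5,0,0,0, -25,-6.5,-1,0,0,0, -25,-6.5,-0.5,0,0,0, -25,-6.5,-0.5,0,0,0, -25,-6.5,-0.5,0,0,0 ]
end [ 0.4648 -0.4531  0.3671]
```

Request:
play_rows:
  plan: [0,0,-21.5,0,0,0.03,0,0,-22,0,0,0.03,0,0,-21.5,0,0,0.02,-25,-6.5,-0.5,0,0,0,-25,-6.5,-0.5,0,0,0,-25,-6.5,-0.5,0,0,0,-25,-6.5,-0.5,0,0,0,-25,-6.5,-0.5,0,0,0,-25,-6,-0.5,0,0,0,-25,-6.5,-1,0,0,0,-25,-6.5,-0.5,0,0,0,-25,-6.5,-0.5,0,0,0,-25,-6.5,-0.5,0,0,0,0,0,0,0,0,0]
  hand: 0

```text
clock: 55.05
eef_pos: [0.464, -0.4546, 0.3649]
tool_rot: [0.736, 0.677, -0.0, -0.002]
ft_force: [0.2, 0.5, 0.6]
grip_width: -0.0
```

```bash
python3 - <<'E'
from plan import *
YB=np.arctan2(.9964,.0845)
st();cam('wrist','w19');cam('scene','s19')
plan([(B(.205,-.02,.255),YB,8)])
E
```

```text
{'clock': 55.05, 'joint_pos': [-0.7751, 0.5914, 0.8519, 1.8353, -0.0002, 0.8795], 'eef_pos': [0.464, -0.4546, 0.3649], 'tool_rot': [0.7361, 0.6769, -0.0002, -0.002], 'ft_force': [0.2118, 0.474, 0.5535], 'grip_width': -0.0}
[ 0,0,14,0,0,0, 0,0,13.5,0,0,0, 0,0,14,0,0,0, -0.5,0,14,0,0,0, 0,0,14,0,0,0, 0,0,13.5,0,0,0, 0,0,14,0,0,0, 0,0,14,0,0,0 ]
end [ 0.4647 -0.4532  0.2548]
```

View pics/w19.png

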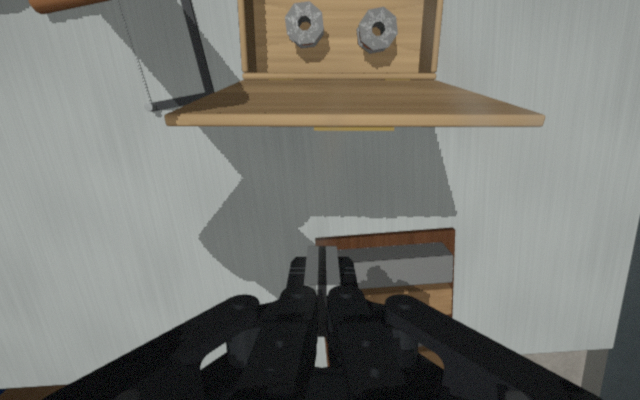

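View pics/s19.png

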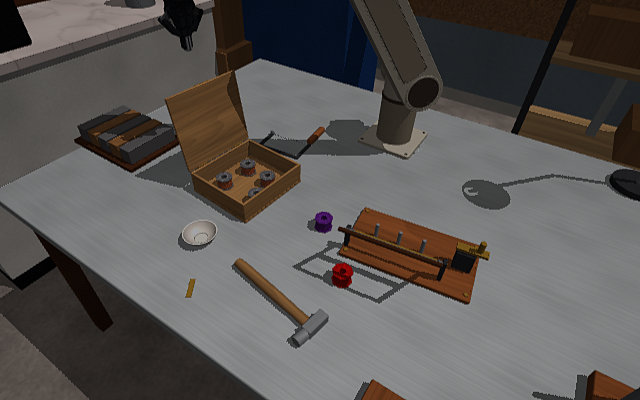

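Request:
play_rows:
  plan: [0,0,14,0,0,0,0,0,13.5,0,0,0,0,0,14,0,0,0,-0.5,0,14,0,0,0,0,0,14,0,0,0,0,0,13.5,0,0,0,0,0,14,0,0,0,0,0,14,0,0,0,0,0,0,0,0,0]

```text
clock: 56.28
eef_pos: [0.4647, -0.4529, 0.2546]
tool_rot: [0.735, 0.678, -0.0, -0.002]
ft_force: [-1.1, -0.9, 0.6]
grip_width: -0.0003
```

```bash
cat > lid.py <<'E'
from plan import *
YB=np.arctan2(.9964,.0845)
def C(th,M=-.02):
    r=.14+.03*np.sin(min(th,np.pi/2))
    if th>=np.pi/2:
        L=.108-.22*np.cos(th)+.008*np.sin(th); z=.0685+.17
    else:
        L=.108-r*np.cos(th)+.008*np.sin(th); z=.0685+r*np.sin(th)+.008*np.cos(th)
    return B(L+.011,M,z+.011)
E
python3 - <<'E'
from lid import *
st()
plan([(C(1.75),YB,6)]+[(C(t),YB,1) for t in np.linspace(1.75,1.3,12)[1:]])
E
```

```text
{'clock': 56.275, 'joint_pos': [-0.7726, 0.5524, 0.5009, 1.5225, 0.0, 0.8788], 'eef_pos': [0.4647, -0.4529, 0.2546], 'tool_rot': [0.735, 0.678, -0.0001, -0.0016], 'ft_force': [-1.0905, -0.8593, 0.6225], 'grip_width': -0.0003}
[ 6.5,0,1,0,0,0, 6.5,0,0.5,0,0,0, 6.5,0,1,0,0,0, 6,0,1,0,0,0, 6.5,0,1,0,0,0, 6.5,0.5,0.5,0,0,0, 9,0,0,0,0,0, 9,0,0,0,0,0, 8.5,0,0,0,0,0, 9,0,0,0,0,0, 8,0,0,0,0,0, 7,0,0,0,0,0, 7,0,0.5,0,0,0, 6.5,0,1,0,0,0, 7,0,1,0,0,0, 7,0,1,0,0,0, 6.5,0,2,0,0,0 ]
end [ 0.4751 -0.3303  0.2443]
```

Request:
play_rows:
  plan: [6.5,0,1,0,0,0,6.5,0,0.5,0,0,0,6.5,0,1,0,0,0,6,0,1,0,0,0,6.5,0,1,0,0,0,6.5,0,0.5,0,0,0,7,0,0,0,0,0,7,0,0,0,0,0,7,0,0,0,0,0,7,0,0,0,0,0,7,0,0,0,0,0,0,0,0,0,0,0]

```text
clock: 57.78
eef_pos: [0.4711, -0.3793, 0.2512]
tool_rot: [0.735, 0.678, 0.0, -0.001]
ft_force: [-0.1, 0.3, 0.9]
grip_width: -0.0001
```

```bash
python3 - <<'E'
from lid import *
o=st();c=cam('scene','s20')
q=np.array(o['eef_pos'])-BO;print('L',q@BX)
th=np.pi/2-((q@BX-.011-.116)/.22);print(th)
plan([(C(t),YB,1) for t in np.linspace(th,.95,19)[1:]])
E
```

```text
{'clock': 57.775, 'joint_pos': [-0.6783, 0.4527, 0.3318, 1.4511, 0.001, 0.9724], 'eef_pos': [0.4711, -0.3793, 0.2512], 'tool_rot': [0.7348, 0.6783, 0.0004, -0.0007], 'ft_force': [-0.0702, 0.3308, 0.9418], 'grip_width': -0.0001}
L 0.13072071435258367
1.5538839888286071
[ 12.5,0,1.5,0,0,0, 5.5,0,0,0,0,0, 6,0,0.5,0,0,0, 5.5,0,0.5,0,0,0, 5.5,0,1,0,0,0, 6,0,1,0,0,0, 5.5,0,1.5,0,0,0, 5.5,0,1.5,0,0,0, 5,0,1.5,0,0,0, 5.5,0,2,0,0,0, 5,0.5,2,0,0,0, 5.5,0,2.5,0,0,0, 5,0,2.5,0,0,0, 4.5,0,2.5,0,0,0, 5,0,3,0,0,0, 4.5,0,3,0,0,0, 4.5,0,3.5,0,0,0, 4.5,0,3.5,0,0,0 ]
end [ 0.4796 -0.2788  0.2177]
```

View pics/s20.png

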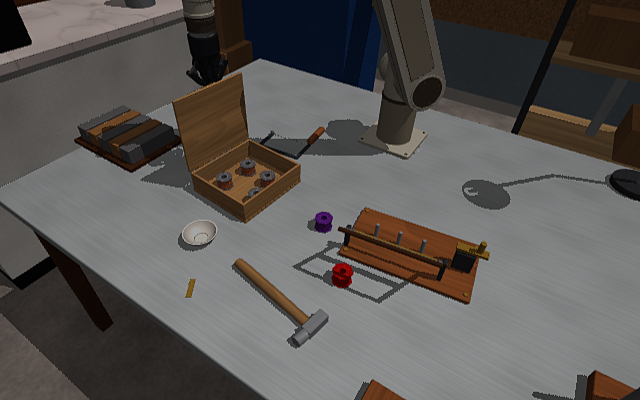

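The lid has come up to about vertical. Continuing the arc.

Request:
play_rows:
  plan: [6,0,1,0,0,0,6,0,0.5,0,0,0,5.5,0,0,0,0,0,6,0,0.5,0,0,0,5.5,0,0.5,0,0,0,5.5,0,1,0,0,0,6,0,1,0,0,0,5.5,0,1.5,0,0,0,5.5,0,1.5,0,0,0,5,0,1.5,0,0,0,5.5,0,2,0,0,0,5,0.5,2,0,0,0,5.5,0,2.5,0,0,0,5,0,2.5,0,0,0,4.5,0,2.5,0,0,0,5,0,3,0,0,0,4.5,0,3,0,0,0,4.5,0,3.5,0,0,0,4.5,0,3.5,0,0,0]

```text
clock: 60.2
eef_pos: [0.4797, -0.28, 0.2175]
tool_rot: [0.735, 0.678, 0.0, -0.0]
ft_force: [-0.0, -0.0, 2.2]
grip_width: 0.0002
```

```bash
python3 - <<'E'
from lid import *
o=st();c=cam('scene','s21')
plan([(C(t),YB,1) for t in np.linspace(.95,.4,18)[1:]])
E
```

```text
{'clock': 60.2, 'joint_pos': [-0.5283, 0.3619, 0.1078, 1.3169, 0.0001, 1.1234], 'eef_pos': [0.4797, -0.28, 0.2175], 'tool_rot': [0.7351, 0.6779, 0.0, -0.0001], 'ft_force': [-0.0372, -0.05, 2.1909], 'grip_width': 0.0002}
[ 4.5,0,2.5,0,0,0, 4,0,3.5,0,0,0, 4,0,4,0,0,0, 3.5,0,3.5,0,0,0, 3.5,0,4,0,0,0, 3.5,0,4,0,0,0, 3,0,4,0,0,0, 3,0,4.5,0,0,0, 2.5,0,4.5,0,0,0, 3,0,4,0,0,0, 2.5,0,4.5,0,0,0, 2,0,4.5,0,0,0, 2,0,5,0,0,0, 2,0,4.5,0,0,0, 2,0,4.5,0,0,0, 1.5,0,5,0,0,0, 1.5,0,4.5,0,0,0 ]
end [ 0.4834 -0.2314  0.1461]
```

View pics/s21.png

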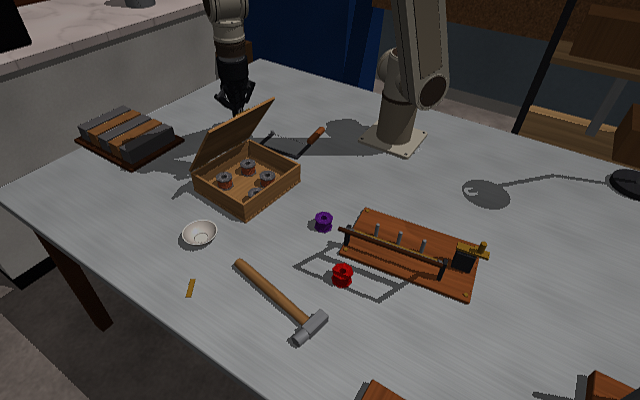

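Lid half-lowered, with the bobbins standing still below it. Continuing.

Request:
play_rows:
  plan: [4.5,0,2.5,0,0,0,4,0,3.5,0,0,0,4,0,4,0,0,0,3.5,0,3.5,0,0,0,3.5,0,4,0,0,0,3.5,0,4,0,0,0,3,0,4,0,0,0,3,0,4.5,0,0,0,2.5,0,4.5,0,0,0,3,0,4,0,0,0,2.5,0,4.5,0,0,0,2,0,4.5,0,0,0,2,0,5,0,0,0,2,0,4.5,0,0,0,2,0,4.5,0,0,0,1.5,0,5,0,0,0,1.5,0,4.5,0,0,0]

```text
clock: 62.38
eef_pos: [0.4835, -0.2323, 0.1464]
tool_rot: [0.735, 0.678, -0.0, -0.0]
ft_force: [0.4, 0.4, 1.7]
grip_width: 0.0
```

```bash
python3 - <<'E'
from lid import *
o=st();c=cam('scene','s22')
plan([(C(t),YB,1) for t in np.linspace(.4,.02,17)[1:]])
E
```

```text
{'clock': 62.375, 'joint_pos': [-0.448, 0.3719, -0.0695, 1.1296, 0.0, 1.2038], 'eef_pos': [0.4835, -0.2323, 0.1464], 'tool_rot': [0.7351, 0.6779, -0.0, -0.0001], 'ft_force': [0.4043, 0.3807, 1.7436], 'grip_width': 0.0}
[ 1.5,0,3.5,0,0,0, 1,0,3.5,0,0,0, 0.5,0,3.5,0,0,0, 1,0,3.5,0,0,0, 0.5,0,3.5,0,0,0, 0.5,0.5,3.5,0,0,0, 0,0,3.5,0,0,0, 0.5,0,3.5,0,0,0, 0,0,3.5,0,0,0, 0,0,3.5,0,0,0, 0,0,3.5,0,0,0, 0,0,3.5,0,0,0, 0,0,3.5,0,0,0, -0.5,0,3.5,0,0,0, 0,0,3,0,0,0, -0.5,0,3.5,0,0,0 ]
end [ 0.4841 -0.2276  0.0903]
```

View pics/s22.png

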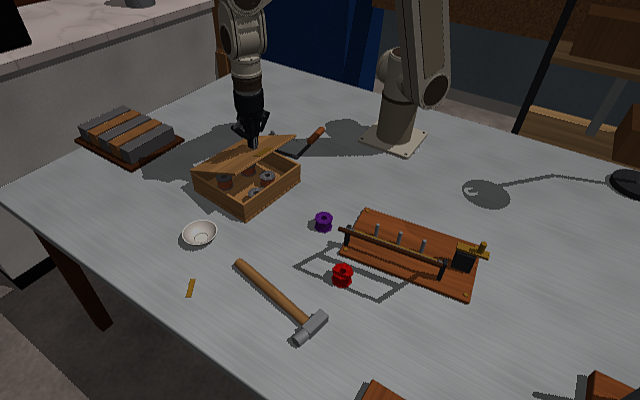

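Request:
play_rows:
  plan: [1.5,0,3.5,0,0,0,1,0,3.5,0,0,0,0.5,0,3.5,0,0,0,1,0,3.5,0,0,0,0.5,0,3.5,0,0,0,0.5,0.5,3.5,0,0,0,0,0,3.5,0,0,0,0.5,0,3.5,0,0,0,0,0,3.5,0,0,0,0,0,3.5,0,0,0,0,0,3,0,0,0,0,0,3,0,0,0,0,0,3,0,0,0,0,0,2,0,0,0,0,0,2,0,0,0,0,0,2,0,0,0,0,0,0,0,0,0]

```text
clock: 64.55
eef_pos: [0.4844, -0.2272, 0.0966]
tool_rot: [0.735, 0.678, -0.0, -0.0]
ft_force: [0.2, 0.3, 0.3]
grip_width: 0.0001
```

Request:
play_rows:
  plan: [0,0,1.5,0,0,0,0,0,1.5,0,0,0,0,0,1.5,0,0,0,0,0,0,0,0,0]

```text
clock: 65.05
eef_pos: [0.4845, -0.2271, 0.0921]
tool_rot: [0.735, 0.678, -0.0, 0.0]
ft_force: [0.6, 0.3, -0.2]
grip_width: -0.0
```

Request:
play_rows:
  plan: [0,0,1,0,0,0,0,0,1,0,0,0,0,0,1,0,0,0,0,0,1,0,0,0,0,0,0.5,0,0,0,0,0,0,0,0,0]

```text
clock: 65.8
eef_pos: [0.4845, -0.2272, 0.0877]
tool_rot: [0.735, 0.678, -0.0, 0.0]
ft_force: [0.5, 0.1, 1.1]
grip_width: 0.0001
```

```bash
python3 - <<'E'
from lid import *
st()
E
```

```text
{'clock': 65.8, 'joint_pos': [-0.4383, 0.4257, -0.156, 0.9891, -0.0004, 1.2136], 'eef_pos': [0.4845, -0.2272, 0.0877], 'tool_rot': [0.7352, 0.6779, -0.0002, 0.0001], 'ft_force': [0.477, 0.1075, 1.0586], 'grip_width': 0.0001}
```

Request:
play_rows:
  plan: [0,0,0.5,0,0,0,0,0,0.5,0,0,0,0,0,0,0,0,0]

```text
clock: 66.18
eef_pos: [0.4846, -0.2272, 0.0875]
tool_rot: [0.735, 0.678, 0.0, 0.0]
ft_force: [-1.8, 0.3, 6.5]
grip_width: 0.0003
```

Request:
play_rows:
  plan: [0,0,0.5,0,0,0,0,0,0.5,0,0,0,0,0,0,0,0,0]

```text
clock: 66.55
eef_pos: [0.4846, -0.2272, 0.0875]
tool_rot: [0.735, 0.678, 0.0, 0.001]
ft_force: [-4.4, 2.2, 11.1]
grip_width: -0.0004
```

The lid has bottomed: force rises to 11 N with no further travel. Retreating to check.

Request:
play_rows:
  plan: [0,0,-5,0,0,0,0,0,-20,0,0,0,0,0,-30,0,0,0,0,0,-30,0,0,0,0,0,-30,0,0,0,0,0,-30,0,0,0,20,-15,0,0,0,0,30,-15,0,0,0,0,30,-15,0,0,0,0,30,-15,0,0,0,0,30,-15,0,0,0,0,30,-15,0,0,0,0,30,-15,0,0,0,0,30,-15,0,0,0,0,0,0,0,0,0,0]

```text
clock: 68.42
eef_pos: [0.3829, 0.0131, 0.2308]
tool_rot: [0.734, 0.679, 0.0, 0.0]
ft_force: [0.1, 0.3, -0.5]
grip_width: -0.0001
```

```bash
python3 - <<'E'
from lid import *
o=st();c=cam('top','t23');P=pts(c);cam('scene','s23')
q=P-BO;L=q@BX;M=q@BY
for a,b in((-.09,.09),(-.1,-.06),(.06,.1)):
    m=(L>a)&(L<b)&(abs(M)<.1);z=P[...,2][m];print(a,b,m.sum(),np.percentile(z,[5,50,95]))
L=((P-SO)@SX);M=((P-SO)@SY)
m=(L>.1)&(abs(M)<.11)&(P[...,2]>.1)&(P[...,2]<.2)
print('guard',np.percentile(L[m],98),np.percentile(P[...,2][m],98))
E
```

```text
{'clock': 68.425, 'joint_pos': [0.0342, 0.0145, -0.2887, 1.2676, -0.0, 1.6826], 'eef_pos': [0.3829, 0.0131, 0.2308], 'tool_rot': [0.734, 0.6792, 0.0, 0.0], 'ft_force': [0.1458, 0.2994, -0.4995], 'grip_width': -0.0001}
-0.09 0.09 6948 [0.07439279 0.07681566 0.07919933]
-0.1 -0.06 1533 [0.07453653 0.07702181 0.07967854]
0.06 0.1 1550 [0.07423311 0.07675155 0.07900855]
guard 0.15988605904070333 0.16751444098345644
```

View pics/t23.png

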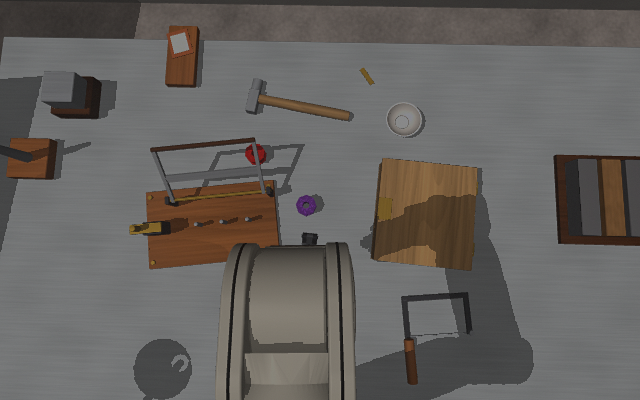

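View pics/s23.png

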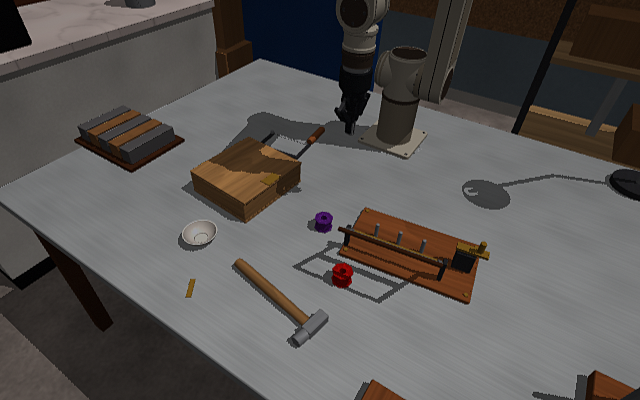

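The lid is flat at 77 mm on both the hinge side and the free side, so it is shut. The guard is still back, the bystanders look unmoved, and the arm is clear of everything.

```bash
python3 -c "
from workcell import bot
print(bot.job_done())"
```

```text
the job is handed in; nothing more can be done
None
```

The wire is put away, and I handed the job in at about 68 s of the 208 s allowed. It gave no verdict.

- **Catch and guard:** I slid the catch about 25 mm, well past the 15 mm it needs. I then swung the guard back to about 2.36 rad (its stop is 2.4), and it was still there in the last picture.
- **Bobbins:** Four were present: two on the spindles at y 0 and y 60, and two grey ones loose on the bench. All four went into the box, standing below the rim in the wrist picture taken just before closing. I left the purple and red look-alikes alone.
- **Lid:** I lowered it slowly and pressed until the force rose to 11 N with no further travel. The top camera then read its top face at about 77 mm near both the hinge and the free edge, which matches fully shut.

In the last top and scene pictures, the hammer, dish and saw look unmoved by eye, and the arm was clear of everything. No check failed. The guard angle and lid height come from camera depth, which is good to about 2 mm.

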